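# Herd the sample pots into the spray bay

## Robot

A 7-joint arm with a two-finger parallel gripper is mounted at the origin on the work surface; the furniture and walls round the work are solid. World frame = base frame: x ahead of the robot, y to its left, z up, the work surface at z = 0. Lengths are in m, angles in rad, forces in N, time in s.
With the tool pointing down it reaches from about 0.425 to 0.925 m from the base axis. Payload 6.8 kg.
Tool frame: the origin (TCP) lies on the centre line of the jaws, within the pads' length; the fingertips stand 11 mm ahead of it and the grasp point (between the pads) lies 8 mm behind it; z points along the fingers, y is the direction in which the jaws open and shut (so a half turn about z gives the same grasp; the last joint's range is limited). The gripper opens to 85 mm and grips with 20 to 120 N. Pads are 22 mm wide; open, the fingers measure 114 mm over their backs; the gripper's body (76 mm by 85 mm) begins 54 mm behind the grasp point. The pads swing forward as they close: fully open they stand 13 mm farther back than shut.
Start: joints at [-1.254, 0.477, 0.022, 1.555, -0.011, 1.109, -0.083], TCP at [0.278, 0.615, 0.242] pointing down, gripper open.
Joint ranges: [-2.96, 2.96], [-0.34, 2.1], [-1.41, 1.46], [0.24, 2.44], [-1.37, 4.51], [0.17, 1.92], [-2.96, 2.96]. Speed limits (rad/s): [2.39, 2.39, 3.14, 3.14, 3.14, 3.14, 3.14].

## Interface

Orientations are given as a rotation vector (axis times angle).
In Python, from bench import r gives the robot as it stands.
- The arm moves only by the tool send_rows, never from a script. Its argument "deltas" is a list of rows, each a list of 7 numbers: the opening, from 0 (shut) to 1 (fully open), then the shift along the tool's x, y, z as a fraction of full scale, then the turn, a rotation vector about the tool's x, y, z as a fraction of full scale. In form: [[hand, x, y, z, ax, ay, az], ...]. A call has 1 to 20 rows; each row is the pose to reach, as a shift and turn from the pose commanded when the call began, along the tool's axes at that moment, turning the shorter way round; what a row does not reach only later rows make up. Full scale, the value 1, is 150 mm for a shift and 180 degrees for a turn. A row lasts 1/12 s, in which the tool goes at most 41.7 mm and 7.16 degrees, less where a joint would pass 70% of its speed; a pose out of reach is approached as far as the arm can. A call with a number of a shift or a turn outside -1 to 1 is refused whole. A call with a gripper value outside its range is refused whole. The fingers move at their own pace and stop on an object; "squeeze" is the grip in N (left out, the last holds). Time passes only in rows, so rows that repeat a pose let the fingers close. It gives the time, the measured TCP pose, the force and the opening at its end, in the units of the state.
- r.get_obs(): the state, without advancing time (a new reading comes with each control period).
- r.grab_frame(name): name is "scene" or "top" or "wrist"; returns a dict with "pixels" (480x640x3 uint8, red, green, blue), "camera_matrix" (3x3 intrinsics, pixels), "rvec" (rotation vector, rad) and "tvec" (3), from world to camera coordinates, as OpenCV has them. Camera axes: x right, y down, z forward; pixel columns grow to the right and rows downward; lengths in m; the calibration is good to about 2 mm. A picture is of the moment at which its call begins. There is no depth.
- r.hand_in(): hands the job in, once; it reports no verdict.
The state is a dict: "clock": time; "joints": joint angles; "qvel": joint speeds; "tau": joint torques, N m; "tcp_pos": TCP position; "orientation": TCP orientation; "contact_force": force on the tool from outside, world axes, zero at the start; "moment": the same for the moment, N m; "grip_width": finger opening in m.
Only numpy, scipy, OpenCV 4.12 (cv2) and the standard library are available. Lean on these libraries where they do the work, as an engineer would, in place of code of your own. Each camera call takes 0.05 s, during which the arm holds its last target. There are 200 camera calls.

## Task

Disinfect the loose sample pots: take up the T-shaped pusher that lies flat on its mat, park it on the angled block (blade on the ledge, handle up the slope), let go, and take it again by the upper end of its handle so that you hold it blade down. Push every pot, upright, right into the kerbed bay with the pusher, never touching a pot with the gripper and leaving the small teal bottle alone. Then park the pusher on the block again to change grips, lay it flat on its mat as it was, and press the spray bottle's cap fully down twice, letting it spring back each time.

Things in the scene. Friction and masses are not known exactly. Their poses are not given: they have to be found in the camera images.
- pusher: T-shaped pusher, 160 g: aluminium blade (x 0..40, y -75..75, z 0..12 mm) and grey square handle 24 x 24 mm (y -12..12, z 0..24) along +x from x = 32 to 170 mm; flat back at z = 0. Origin: middle of the blade's free long edge, at the back face. Starts lying on its back on the mat (z up), handle to the robot's right. Centre of mass near x = 60 mm.
- pusher_edge (a point): the pusher's origin: middle of the free long edge of its blade, at the back face; axes as the pusher's
- pusher_grip (a point): point on the centre line of the pusher's handle, 140 mm from the blade's free edge (the upper end of the handle, that stands clear of the angled block when parked); axes as the pusher's
- angled_block: white angled rest 110 mm wide (y) on a grey foot (150 x 120 mm), fixed; origin on the bench. +x to the robot's left. Its slope faces +x and up, rises towards -x at 45 degrees from level and is 105 mm long, its top 96 mm above the bench. At its low end a ledge square to it, 17 mm deep. The parked pusher lies with its back on the slope, blade edge on the ledge, the last 65 mm of its handle standing out beyond the top.
- block_seat (a point): middle of the line where slope and ledge of the angled block meet, 45 mm along the block's +x and 22 mm above the bench: here the pusher's origin comes to lie when parked (pusher axes then: y = minus the block's y, x up the slope, z out of the slope). Site axes as the block's.
- bay: spray bay: low U-shaped aluminium kerb fixed to the bench, 26 mm high, 8 mm thick; inside 190 mm wide (x -95..95) and 160 mm deep (y -80..80), open without kerb at y = +80 (the mouth, to the robot's left). Origin on the bench in the middle of the inside. The pots start outside in front of the mouth.
- spray_cap (a joint): sprung cap of the fixed disinfectant bottle: 0 up, 0.008 m fully down; it takes about 1.5 N to start and 5.5 N to hold fully down, and springs back
- spray_top (a point): centre of the flat top of the spray cap (34 mm in diameter, about 136 mm above the bench when up); the bottle is a white reagent bottle 52 mm in diameter, standing in a steel collar 68 mm in diameter, fixed to the bench
- squirt: small teal bottle with a white cap, 44 mm in diameter, 90 mm high, standing loose beyond the pots, a bystander; origin at the centre of its underside
- mat: thin dark rubber mat, 190 mm (x) by 156 mm (y), 2 mm thick, fixed on the bench left of the pots; origin at the centre of its underside, +x to the robot's right. The pusher lies on it at the start, its origin about 85 mm from the mat's along -x, its handle along the mat's +x
- pot_1: squat amber sample pot with a ribbed white screw cap, 52 mm in diameter, 44 mm high, 60 g (all five pots are alike); origin at the centre of its underside. Some pots may be absent.
- pot_2: squat amber sample pot with a ribbed white screw cap, 52 mm in diameter, 44 mm high, 60 g (all five pots are alike); origin at the centre of its underside. Some pots may be absent.
- pot_3: squat amber sample pot with a ribbed white screw cap, 52 mm in diameter, 44 mm high, 60 g (all five pots are alike); origin at the centre of its underside. Some pots may be absent.
- pot_4: squat amber sample pot with a ribbed white screw cap, 52 mm in diameter, 44 mm high, 60 g (all five pots are alike); origin at the centre of its underside. Some pots may be absent.
- pot_5: squat amber sample pot with a ribbed white screw cap, 52 mm in diameter, 44 mm high, 60 g (all five pots are alike); origin at the centre of its underside. Some pots may be absent.
Not all that is in view belongs to the job. Leave any black or brown look-alike of the pot_2 alone.

How it is judged:
By the outcome, as a careful person would: the job done as asked, in the order asked, and still so for the second after the job is handed in, with the robot touching nothing.
Of pot_1, pot_2, pot_3, pot_4, pot_5 only 3 to 5 are there at a start; the rules pass over those that are not, and their reading is None.
At some moment in a run one of pot_1, pot_2, pot_3, pot_4, pot_5 may be knocked a few centimetres aside while the robot is not near it.
It also fails if it takes over 210 s, if anything falls off the work surface, if the arm or the gripper's body presses on something with over 40 N, if the wrist force passes 120 N, or if a joint passes its speed limit or range.

## Working session

There is one attempt and no reset: what is moved stays moved. The work goes in short steps, Python scripts to look and compute and a tool call to move; the robot and the scene stay as the last step left them, time stands still between calls to the robot, and variables do not carry over. Pictures are saved under pics/ and viewed, about 12 in all and at most 16, crops included, and the job is handed in when it is done.

Besides the shell and the picture viewer there is one more tool, called after "Emit:" by a JSON object that holds its "api" and its "payload", one argument or row to a line. send_rows: Moves the arm, as the interface text tells. Shift numbers are shares of 150 mm and turn numbers shares of 180 degrees, none past 1 either way. Its arguments: {"type":"object","properties":{"deltas":{"type":"array","items":{"type":"array","items":{"type":"number"}}},"squeeze":{"type":"number"}},"required":["deltas"]}

```bash
mkdir -p pics; ls
cat > h.py <<'E'
import numpy as np, cv2
from bench import r
from scipy.spatial.transform import Rotation as R
def grab(n,save=None):
    f=r.grab_frame(n); 
    if save: cv2.imwrite('pics/'+save,cv2.cvtColor(f['pixels'],cv2.COLOR_RGB2BGR))
    return f
def ray(f,u,v,z):
    K=np.array(f['camera_matrix']);Rm=cv2.Rodrigues(np.array(f['rvec'],float))[0];t=np.array(f['tvec'],float).ravel()
    c=-Rm.T@t; d=Rm.T@np.linalg.solve(K,[u,v,1.]); return c+d*(z-c[2])/d[2]
def proj(f,p):
    return cv2.projectPoints(np.array(p,float).reshape(-1,3),np.array(f['rvec'],float),np.array(f['tvec'],float),np.array(f['camera_matrix']),None)[0].reshape(-1,2)
def tool():
    o=r.get_obs(); return np.array(o['tcp_pos']),R.from_rotvec(o['orientation'])
E
python3 - <<'E'
from h import *
import pickle
a=grab('scene','s0.png');b=grab('top','t0.png')
pickle.dump((a,b),open('f0.pkl','wb'))
for f in(a,b):
    print(f['camera_matrix'],f['rvec'],f['tvec'])
o=r.get_obs();print(o); print(R.from_rotvec(o['orientation']).as_matrix().round(3))
E
```

```text
pics
[[585.7592633    0.         308.30795181]
 [  0.         585.7592633  238.78819185]
 [  0.           0.           1.        ]] [ 2.2452545   0.94862379 -0.33899829] [-0.42335377 -0.15968026  1.58894646]
[[489.29154522   0.         320.52495981]
 [  0.         489.29154522 235.24452919]
 [  0.           0.           1.        ]] [ 2.14604916 -2.18900223  0.13970507] [0.06855062 0.50250978 1.1105675 ]
{'clock': 0.1, 'joints': array([-1.25405527,  0.47773247,  0.02235725,  1.55631804, -0.01148317,
        1.10931634, -0.08311387]), 'qvel': array([-0.00183777, -0.00108639,  0.00016351, -0.00318841, -0.00064455,
       -0.00135084, -0.00035607]), 'tau': array([ 5.01407674e-03, -5.97755671e+01,  1.61387399e+00, -2.81954026e+01,
        1.28761251e-02,  5.02936804e-03, -3.20886409e-05]), 'tcp_pos': array([0.27803144, 0.61452693, 0.24142773]), 'orientation': array([-6.62285890e-01, -3.07077722e+00,  2.56442126e-03]), 'contact_force': array([-0.33251293,  0.13144519,  0.31063157]), 'moment': array([ 0.10324627, -0.05144566, -0.03352763]), 'grip_width': 0.08525707631303646}
[[-0.911  0.412 -0.001]
 [ 0.412  0.911 -0.002]
 [-0.    -0.002 -1.   ]]
```

View pics/t0.png

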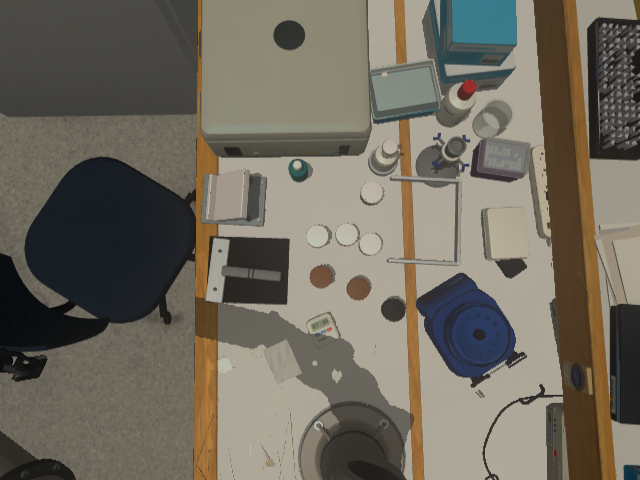

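View pics/s0.png

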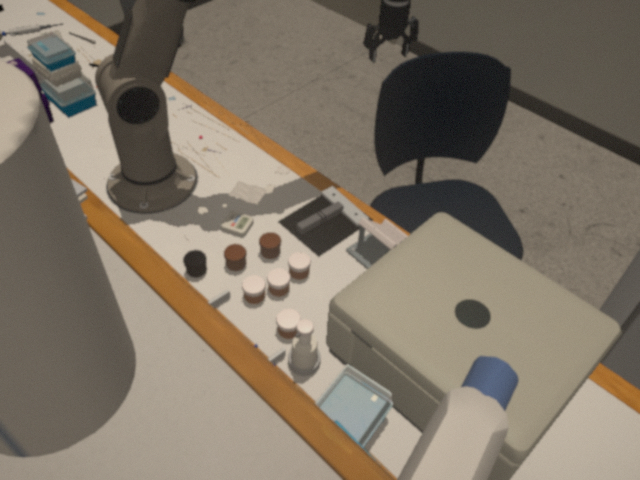

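Run:
```python
from h import *
import pickle
a,b=pickle.load(open('f0.pkl','rb'))
P=[[0,0,0],[.278,.615,.242],[.5,0,0],[.5,.3,0],[.278,.615,0]]
print(proj(a,P).round(),proj(b,P).round())
for f in (a,b):
    Rm=cv2.Rodrigues(np.array(f['rvec']))[0];print((-Rm.T@f['tvec']).round(3))
def q(n,u,v,z):print(n,ray(b,u,v,z).round(3))
for n,u,v,z in [('potA',372,192,.044),('potB',318,236,.044),('potC',347,234,.044),('potD',371,243,.044),('squirt',298,168,.09),('blade UL',214,238,.014),('blade UR',229,239,.014),('bladeLL',207,301,.014),('bladeLR',222,303,.014),('hand end',280,275,.026),('mat UR',289,239,.002),('mat LR',287,304,.002),('bay UL',391,178,.026),('bay UR',461,179,.026),('bay LR',458,264,.026),('bayLL',388,262,.026),('cap',390,147,.136),('blockfootUL',206,172,.0),('footUR',267,176,0),('footLR',264,224,0),('footLL',202,222,0)]: q(n,u,v,z)
im=cv2.cvtColor(b['pixels'],cv2.COLOR_RGB2BGR)
cv2.imwrite('pics/t0c.png',cv2.resize(im[130:320,195:475],None,fx=2.85,fy=2.85,interpolation=cv2.INTER_CUBIC))
```

```text
[[152. 180.]
 [388.  57.]
 [277. 286.]
 [363. 221.]
 [378. 130.]] [[351. 457.]
 [ 20. 350.]
 [345. 238.]
 [219. 240.]
 [ 82. 338.]]
[ 1.124 -0.543  1.083]
[0.372 0.074 1.16 ]
potA [ 0.601 -0.063  0.044]
potB [0.5   0.065 0.044]
potC [ 0.504 -0.002  0.044]
potD [ 0.482 -0.057  0.044]
squirt [0.649 0.107 0.09 ]
blade UL [0.504 0.309 0.014]
blade UR [0.501 0.274 0.014]
bladeLL [0.357 0.324 0.014]
bladeLR [0.352 0.29  0.014]
hand end [0.413 0.154 0.026]
mat UR [0.499 0.133 0.002]
mat LR [0.346 0.14  0.002]
bay UL [ 0.637 -0.111  0.026]
bay UR [ 0.632 -0.278  0.026]
bay LR [ 0.431 -0.26   0.026]
bayLL [ 0.439 -0.097  0.026]
cap [ 0.68  -0.094  0.136]
blockfootUL [0.666 0.332 0.   ]
footUR [0.654 0.185 0.   ]
footLR [0.537 0.193 0.   ]
footLL [0.544 0.341 0.   ]
```

View pics/t0c.png

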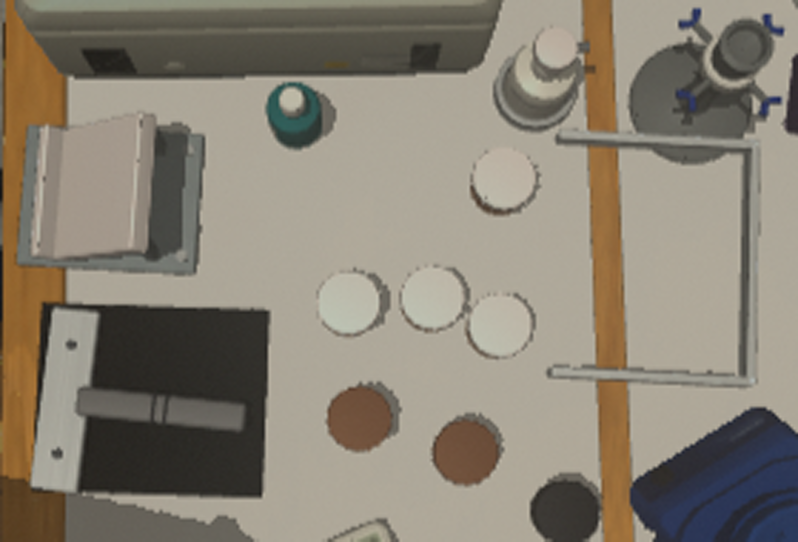

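The top view shows:
- four white-capped amber pots at (372,192), (318,236), (347,234) and (371,243)
- brown and black look-alikes at (321,276), (358,287) and (393,308), which I'll ignore
- the squirt bottle at (298,168)
- the spray bottle in its collar, with its cap at (390,147)
- the block at (235,198)
- the pusher at (245,272)

I'll move above the pusher.

```bash
cat >> h.py <<'E'
def axes(x,y,z): return R.from_matrix(np.column_stack([x,y,z]))
def unit(v): v=np.array(v,float); return v/np.linalg.norm(v)
def delta(p,Rt,frm=None):
    """delta row (fractions) from the present pose to p,Rt"""
    p0,R0=frm or tool()
    d=R0.inv().apply(np.array(p)-p0)/.15; w=(R0.inv()*Rt).as_rotvec()/np.pi
    n=max(np.linalg.norm(d)*150/41.7,np.linalg.norm(w)*180/7.16)
    print('delta',d.round(3).tolist(),w.round(3).tolist(),'minrows %.1f'%n); return np.r_[d,w]
def st():
    o=r.get_obs();Rm=R.from_rotvec(o['orientation']).as_matrix()
    print('t %.2f'%o['clock'],'tcp',np.round(o['tcp_pos'],4),'F',np.round(o['contact_force'],1),'M',np.round(o['moment'],2),'w %.4f'%o['grip_width'],'j',np.round(o['joints'],2)); print(Rm.round(3).tolist())
# pusher flat
PX=unit([-.105,-.994,0]);PZ=np.array([0,0,1.]);PY=np.cross(PZ,PX);PO=np.array([.4305,.3165,.002])
def flat_R(px): px=unit(px); return axes(-px,np.cross([0,0,1.],px),[0,0,-1.])
E
python3 - <<'E'
from h import *
p=PO+PX*.068;p[2]=.22
delta(p,flat_R(PX));print(p)
E
```

```text
delta [-1.887, -1.821, 0.146] [-0.0, 0.0, 0.398] minrows 10.0
[0.42335665 0.24887624 0.22      ]
```

Emit:
{"api": "send_rows", "payload": {
  "deltas": [
    [1,-0.94,-0.91,0.07,0,0,0],
    [1,-0.94,-0.91,0.07,0,0,0],
    [1,-0.94,-0.91,0.07,0,0,0],
    [1,-0.94,-0.91,0.07,0,0,0],
    [1,-0.94,-0.91,0.07,0,0,0]
  ]
}}

```text
clock: 0.52
tcp_pos: [0.3518, 0.4283, 0.2312]
orientation: [0.667, 3.07, -0.003]
contact_force: [1.5, -0.4, -0.5]
grip_width: 0.0852
```

Emit:
{"api": "send_rows", "payload": {
  "deltas": [
    [1,-0.94,-0.91,0.07,0,0,0.398],
    [1,-0.94,-0.91,0.07,0,0,0.398],
    [1,-0.94,-0.91,0.07,0,0,0.398],
    [1,-0.94,-0.91,0.07,0,0,0.398],
    [1,-0.94,-0.91,0.07,0,0,0.398],
    [1,-0.94,-0.91,0.07,0,0,0.398],
    [1,-0.94,-0.91,0.07,0,0,0.398],
    [1,-0.94,-0.91,0.07,0,0,0.398],
    [1,-0.94,-0.91,0.07,0,0,0.398],
    [1,-0.94,-0.91,0.07,0,0,0.398],
    [1,-0.94,-0.91,0.07,0,0,0.398],
    [1,-0.94,-0.91,0.07,0,0,0.398]
  ]
}}

```text
clock: 1.52
tcp_pos: [0.4224, 0.25, 0.2211]
orientation: [2.33, 2.107, -0.001]
contact_force: [0.2, -0.6, -0.5]
grip_width: 0.0855
```

Run:
```python
from h import *
st()
f=grab('wrist','w1.png')
import pickle;pickle.dump(f,open('w1.pkl','wb'))
print(proj(f,[PO+PY*.075,PO-PY*.075,PO+PX*.17+PZ*.024]).round())
```

```text
t 1.52 tcp [0.4224 0.25   0.2211] F [ 0.2 -0.6 -0.5] M [-0.04 -0.02 -0.03] w 0.0855 j [-0.96  0.2   0.34  2.03 -0.08  0.93 -0.68]
[[0.1, 0.995, -0.0], [0.995, -0.1, -0.0], [-0.0, -0.0, -1.0]]
[[418. 118.]
 [232. 118.]
 [324. 322.]]
```

View pics/w1.png

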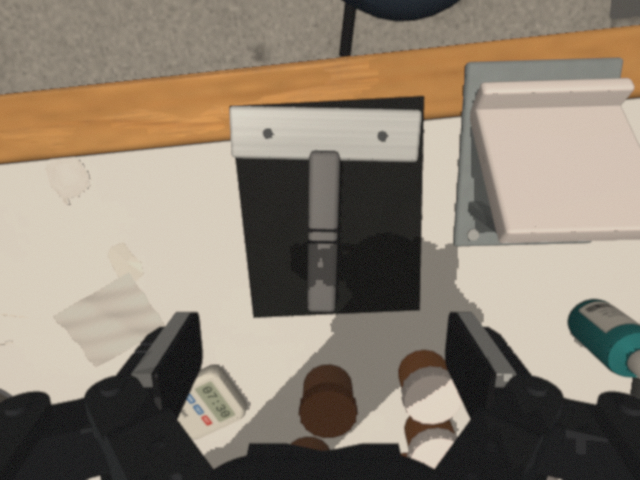

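Run:
```python
from h import *
import pickle
f=pickle.load(open('w1.pkl','rb'))
for n,u,v,z in [('bL',231,109,.014),('bR',420,108.5,.014),('hendL',307,311,.026),('hendR',334,311,.026),('footTL',467,62,0.006),('footTR',620,59,0.006),('footBL',456,245,0.006),('topL',503,241,.096),('ledgeL',478,107,.034),('ledgeR',632,97,.034)]:
    print(n,ray(f,u,v,z).round(4))
```

```text
bL [0.3591 0.3308 0.014 ]
bR [0.5041 0.3165 0.014 ]
hendL [0.3991 0.1591 0.026 ]
hendR [0.4223 0.1567 0.026 ]
footTL [0.5427 0.3467 0.006 ]
footTR [0.6588 0.337  0.006 ]
footBL [0.5334 0.1991 0.006 ]
topL [0.5367 0.2323 0.096 ]
ledgeL [0.5416 0.3139 0.034 ]
ledgeR [0.6517 0.3097 0.034 ]
```

```bash
sed -i 's/PO=np.array(.*/PO=np.array([.430,.324,.002])/; s/PX=unit(\[[^]]*\])/PX=unit([-.108,-.994,0])/' h.py
python3 - <<'E'
from h import *
p=PO+PX*.07;p[2]=.0155
delta(p,flat_R(PX))
E
```

```text
delta [0.029, -0.002, 1.371] [-0.0, 0.0, 0.003] minrows 4.9
```

Emit:
{"api": "send_rows", "payload": {
  "deltas": [
    [1,0.03,0,0.3,0,0,0.003],
    [1,0.03,0,0.6,0,0,0.003],
    [1,0.03,0,0.85,0,0,0.003],
    [1,0.03,0,1,0,0,0.003],
    [1,0.03,0,1,0,0,0.003]
  ]
}}

```text
clock: 1.98
tcp_pos: [0.4199, 0.2524, 0.0668]
orientation: [-2.34, -2.095, 0.015]
contact_force: [-0.7, -1.0, -0.4]
grip_width: 0.0851
```

Emit:
{"api": "send_rows", "payload": {
  "deltas": [
    [1,0,0,0.2,0,0,0],
    [1,0,0,0.3,0,0,0],
    [1,0,0,0.37,0,0,0],
    [1,0,0,0.37,0,0,0],
    [1,0,0,0.37,0,0,0]
  ]
}}

```text
clock: 2.4
tcp_pos: [0.4237, 0.2548, 0.0167]
orientation: [-2.343, -2.092, -0.001]
contact_force: [0.3, 0.2, -0.1]
grip_width: 0.0856
```

Emit:
{"api": "send_rows", "payload": {
  "deltas": [
    [0,0,0,0,0,0,0],
    [0,0,0,0,0,0,0],
    [0,0,0,0,0,0,0],
    [0,0,0,0,0,0,0],
    [0,0,0,0,0,0,0],
    [0,0,0,0,0,0,0],
    [0,0,0,0,0,0,0],
    [0,0,0,0,0,0,0],
    [0,0,0,0,0,0,0],
    [0,0,0,0,0,0,0]
  ],
  "squeeze": 60
}}

```text
clock: 3.23
tcp_pos: [0.4234, 0.2548, 0.0164]
orientation: [-2.344, -2.091, -0.001]
contact_force: [-1.2, -1.2, 6.0]
grip_width: 0.0229
```

Emit:
{"api": "send_rows", "payload": {
  "deltas": [
    [0,0,0,-0.2,0,0,0],
    [0,0,0,-0.4,0,0,0],
    [0,0,0,-0.6,0,0,0],
    [0,0,0,-0.8,0,0,0],
    [0,0,0,-1,0,0,0],
    [0,0,0,-1,0,0,0],
    [0,0,0,-1,0,0,0]
  ]
}}

```text
clock: 3.82
tcp_pos: [0.4237, 0.2551, 0.1671]
orientation: [-2.344, -2.091, -0.005]
contact_force: [-0.5, -0.8, -2.9]
grip_width: 0.0229
```

Run:
```python
from h import *
import pickle
a,b=pickle.load(open('f0.pkl','rb'));w=pickle.load(open('w1.pkl','rb'))
c=np.array([.597,.2645,0]);bx=np.array([.07,.9976,0]);by=np.array([-.9976,.07,0]);z=np.array([0,0,1.])
seat=c+.045*bx+.022*z; up=(-bx+z)/2**.5; n=(bx+z)/2**.5
L=lambda s:[s+.055*by,s-.055*by]
pts=L(seat)+L(seat+.105*up)+L(seat+.017*n)
def mk(f,x0,y0,w_,h_,k):
    im=cv2.resize(cv2.cvtColor(f['pixels'],cv2.COLOR_RGB2BGR)[y0:y0+h_,x0:x0+w_],None,fx=k,fy=k,interpolation=cv2.INTER_CUBIC)
    q=((proj(f,pts)-[x0,y0]+.5)*k).astype(int)
    for i,col in((0,(0,0,255)),(2,(0,255,0)),(4,(255,0,0))): cv2.line(im,tuple(map(int,q[i])),tuple(map(int,q[i+1])),col,1)
    return im
A=mk(b,197,165,75,65,5.2);B=mk(w,440,50,200,210,2)
H=max(A.shape[0],B.shape[0]);o=np.zeros((H,A.shape[1]+B.shape[1],3),np.uint8);o[:A.shape[0],:A.shape[1]]=A;o[:B.shape[0],A.shape[1]:]=B
cv2.imwrite('pics/blk.png',o);print(o.shape)
```

```text
(420, 790, 3)
```

View pics/blk.png

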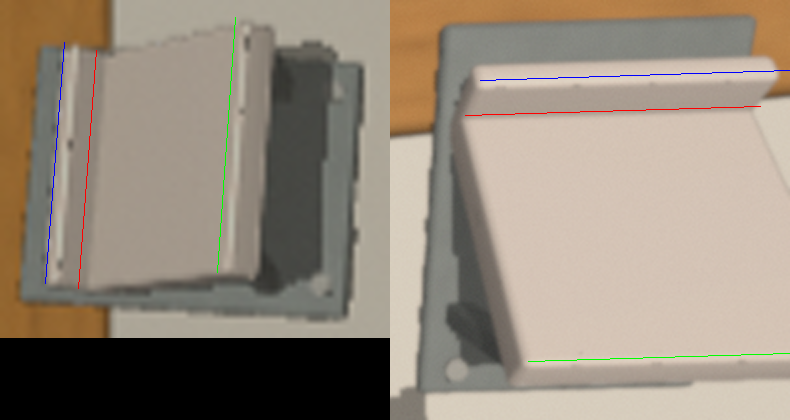

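```bash
cat >> h.py <<'E'
BC=np.array([.597,.2645,0]);BX=unit([.07,.9976,0]);EZ=np.array([0,0,1.]);BY=np.cross(EZ,BX)
SEAT=BC+.045*BX+.022*EZ; UP=unit(-BX+EZ); NN=unit(BX+EZ)
def park(dup,dn,gx=.07,gz=.0144):
    """grasp-1 tool pose holding the pusher dup/dn off its seat"""
    return SEAT+(dup+gx)*UP+(dn+gz)*NN, axes(-UP,-BY,-NN)
E
python3 - <<'E'
from h import *
p,Rt=park(.008,.07);print(p,p+np.array([0,0,0])); delta(p,Rt)
E
```

```text
[0.6004666  0.31390401 0.13683414] [0.6004666  0.31390401 0.13683414]
delta [0.522, 1.126, 0.206] [-0.005, -0.251, -0.013] minrows 6.3
```

Emit:
{"api": "send_rows", "payload": {
  "deltas": [
    [0,0.1,0.15,-0.1,0,-0.03,0],
    [0,0.2,0.3,-0.2,0,-0.06,0],
    [0,0.3,0.45,-0.3,0,-0.09,0],
    [0,0.4,0.6,-0.3,-0.005,-0.12,-0.013],
    [0,0.45,0.75,-0.3,-0.005,-0.15,-0.013],
    [0,0.5,0.9,-0.3,-0.005,-0.18,-0.013],
    [0,0.52,1,-0.3,-0.005,-0.22,-0.013],
    [0,0.52,1,-0.3,-0.005,-0.251,-0.013],
    [0,0.52,1,-0.3,-0.005,-0.251,-0.013],
    [0,0.52,1,-0.3,-0.005,-0.251,-0.013],
    [0,0.52,1,-0.3,-0.005,-0.251,-0.013]
  ]
}}

```text
clock: 4.73
tcp_pos: [0.5808, 0.314, 0.2101]
orientation: [1.83, 1.704, -0.762]
contact_force: [0.2, -0.6, -1.5]
grip_width: 0.0225
```

Run:
```python
from h import *
st();p,Rt=park(.008,.07); delta(p,Rt)
f=grab('scene','s1.png');im=cv2.cvtColor(f['pixels'],cv2.COLOR_RGB2BGR)
cv2.imwrite('pics/s1c.png',cv2.resize(im[100:340,180:500],None,fx=2.5,fy=2.5))
```

```text
t 4.73 tcp [0.5808 0.314  0.2101] F [ 0.2 -0.6 -1.5] M [ 0.93 -0.11  0.02] w 0.0225 j [-1.07  0.85  0.47  1.31  0.22  1.6  -0.77]
[[0.049, 0.997, -0.052], [0.704, -0.072, -0.707], [-0.709, -0.002, -0.705]]
delta [0.353, 0.132, 0.338] [-0.001, 0.001, -0.0] minrows 1.8
```

View pics/s1c.png

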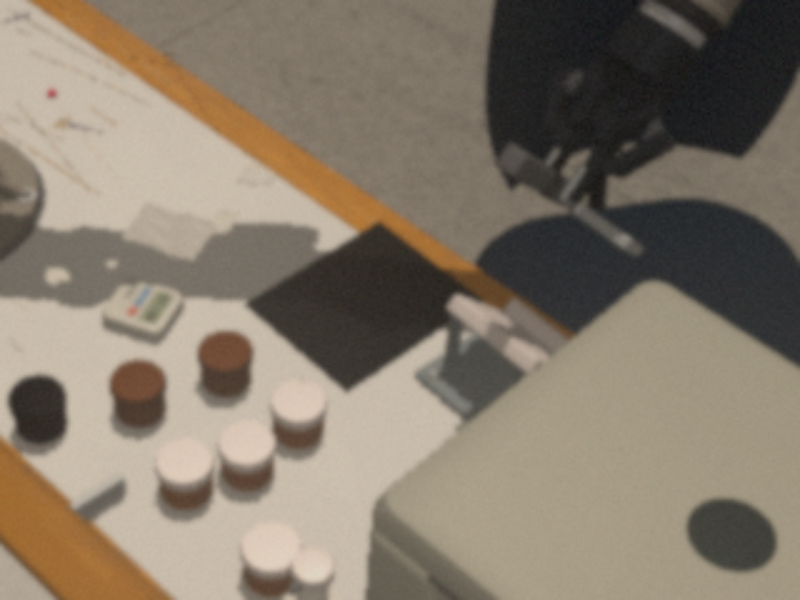

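The crop shows the pusher firmly held at the 45° tilt around (570,200), with the block at (490,340) and nothing else disturbed.

Emit:
{"api": "send_rows", "payload": {
  "deltas": [
    [0,0.12,0.06,0.1,0,0,0],
    [0,0.25,0.13,0.2,0,0,0],
    [0,0.353,0.132,0.338,0,0,0],
    [0,0.353,0.132,0.338,0,0,0],
    [0,0.353,0.132,0.338,0,0,0]
  ]
}}

```text
clock: 5.2
tcp_pos: [0.6004, 0.3135, 0.1383]
orientation: [1.83, 1.703, -0.764]
contact_force: [-0.2, 0.0, -1.6]
grip_width: 0.0228
```

Emit:
{"api": "send_rows", "payload": {
  "deltas": [
    [0,0,0,0.08,0,0,0],
    [0,0,0,0.16,0,0,0],
    [0,0,0,0.24,0,0,0],
    [0,0,0,0.32,0,0,0],
    [0,0,0,0.37,0,0,0],
    [0,0,0,0.4,0,0,0],
    [0,0,0,0.42,0,0,0],
    [0,0,0,0.43,0,0,0],
    [0,0,0,0.43,0,0,0]
  ]
}}

```text
clock: 5.95
tcp_pos: [0.5975, 0.2694, 0.0919]
orientation: [1.828, 1.704, -0.762]
contact_force: [0.3, 0.2, -1.4]
grip_width: 0.0227
```

Run:
```python
from h import *
st();p,Rt=park(.0,.0); delta(p,Rt)
```

```text
t 5.95 tcp [0.5975 0.2694 0.0919] F [ 0.3  0.2 -1.4] M [ 1.05 -0.07 -0.04] w 0.0227 j [-1.02  0.96  0.45  1.4   0.21  1.4  -0.8 ]
[[0.049, 0.997, -0.051], [0.703, -0.071, -0.708], [-0.709, -0.001, -0.705]]
delta [0.052, -0.001, 0.044] [-0.0, 0.001, 0.0] minrows 0.2
```

Emit:
{"api": "send_rows", "payload": {
  "deltas": [
    [0,0,0,0.02,0,0,0],
    [0,0,0,0.03,0,0,0],
    [0,0,0,0.035,0,0,0],
    [0,0,0,0.035,0,0,0]
  ]
}}

```text
clock: 6.28
tcp_pos: [0.5971, 0.2655, 0.0883]
orientation: [1.828, 1.703, -0.762]
contact_force: [0.3, -0.6, -1.5]
grip_width: 0.0228
```

Emit:
{"api": "send_rows", "payload": {
  "deltas": [
    [0,0.01,0,0,0,0,0],
    [0,0.025,0,0,0,0,0],
    [0,0.04,0,0,0,0,0],
    [0,0.04,0,0,0,0,0]
  ]
}}

```text
clock: 6.62
tcp_pos: [0.5973, 0.2704, 0.0836]
orientation: [1.828, 1.704, -0.762]
contact_force: [-0.4, -0.6, -1.8]
grip_width: 0.0229
```

Run:
```python
from h import *
st();p,Rt=park(.0,.0); delta(p,Rt)
f=grab('wrist','w2.png')
```

```text
t 6.62 tcp [0.5973 0.2704 0.0836] F [-0.4 -0.6 -1.8] M [ 0.96  0.02 -0.05] w 0.0229 j [-1.02  0.97  0.45  1.4   0.21  1.39 -0.81]
[[0.049, 0.998, -0.051], [0.703, -0.07, -0.707], [-0.709, -0.002, -0.705]]
delta [0.008, 0.001, 0.01] [-0.0, 0.001, 0.0] minrows 0.0
```

View pics/w2.png

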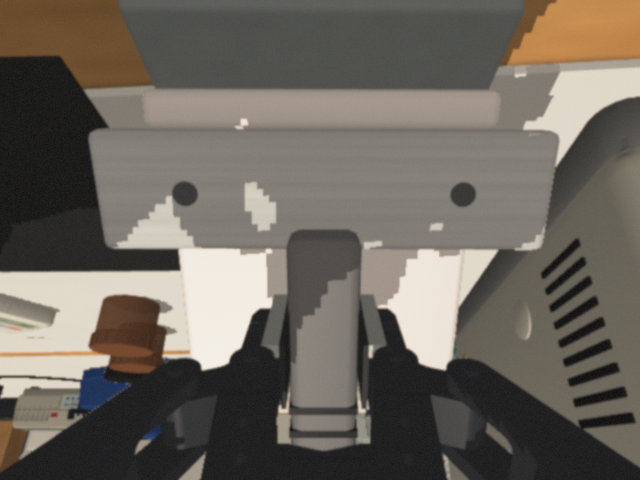

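The wrist view shows the blade (x 90–558, centre 324) centred on the ledge (145–500, centre 322) and just above it. I'll ease it down until it touches.

Emit:
{"api": "send_rows", "payload": {
  "deltas": [
    [0,0,0,0.005,0,0,0],
    [0,0,0,0.01,0,0,0],
    [0,0,0,0.015,0,0,0],
    [0,0,0,0.015,0,0,0]
  ]
}}

```text
clock: 7.0
tcp_pos: [0.5973, 0.2679, 0.0824]
orientation: [1.829, 1.703, -0.762]
contact_force: [0.5, -0.6, -1.7]
grip_width: 0.0229
```

Emit:
{"api": "send_rows", "payload": {
  "deltas": [
    [0,0.01,0,0,0,0,0],
    [0,0.015,0,0,0,0,0],
    [0,0.02,0,0,0,0,0],
    [0,0.02,0,0,0,0,0]
  ]
}}

```text
clock: 7.33
tcp_pos: [0.5976, 0.2688, 0.0817]
orientation: [1.828, 1.7, -0.765]
contact_force: [-1.8, -4.4, 4.4]
grip_width: 0.0224
```

Run:
```python
from h import *
st();p,Rt=park(.0,.0); delta(p,Rt)
```

```text
t 7.33 tcp [0.5976 0.2688 0.0817] F [-1.8 -4.4  4.4] M [-0.45  0.43 -0.07] w 0.0224 j [-1.01  0.97  0.45  1.4   0.21  1.39 -0.81]
[[0.05, 0.997, -0.052], [0.701, -0.073, -0.71], [-0.712, -0.001, -0.703]]
delta [0.006, -0.002, -0.006] [-0.001, 0.002, -0.0] minrows 0.1
```

Ledge contact is confirmed, since the reaction points up the slope. Next I'll seat it against the slope.

Emit:
{"api": "send_rows", "payload": {
  "deltas": [
    [0,-0.008,0,0.005,0,0,0],
    [0,-0.008,0,0.01,0,0,0],
    [0,-0.008,0,0.01,0,0,0]
  ]
}}

```text
clock: 7.58
tcp_pos: [0.5977, 0.2681, 0.081]
orientation: [1.828, 1.702, -0.762]
contact_force: [-0.3, -2.5, 4.7]
grip_width: 0.0228
```

Run:
```python
from h import *
st();p,Rt=park(.0,.0); delta(p,Rt)
```

```text
t 7.58 tcp [0.5977 0.2681 0.081 ] F [-0.3 -2.5  4.7] M [-0.07  0.33 -0.06] w 0.0228 j [-1.01  0.97  0.45  1.4   0.21  1.38 -0.81]
[[0.05, 0.997, -0.051], [0.703, -0.071, -0.708], [-0.71, -0.0, -0.704]]
delta [0.007, -0.003, -0.013] [-0.0, 0.001, -0.0] minrows 0.1
```

Emit:
{"api": "send_rows", "payload": {
  "deltas": [
    [0.35,0,0,0,0,0,0],
    [0.35,0,0,0,0,0,0],
    [0.35,0,0,0,0,0,0],
    [0.5,0,0,0,0,0,0],
    [0.7,0,0,0,0,0,0],
    [0.7,0,0,0,0,0,0],
    [0.7,0,0,0,0,0,0]
  ]
}}

```text
clock: 8.17
tcp_pos: [0.5973, 0.2685, 0.08]
orientation: [1.828, 1.704, -0.762]
contact_force: [0.8, -0.1, 0.1]
grip_width: 0.0596
```

Emit:
{"api": "send_rows", "payload": {
  "deltas": [
    [0.7,0,0,-0.1,0,0,0],
    [0.7,0,0,-0.25,0,0,0],
    [0.7,0,0,-0.5,0,0,0],
    [0.7,0,0,-0.75,0,0,0],
    [0.7,0,0,-1,0,0,0],
    [0.7,0,0,-1,0,0,0],
    [0.7,0,0,-1,0,0,0]
  ]
}}

```text
clock: 8.75
tcp_pos: [0.6054, 0.3768, 0.187]
orientation: [1.828, 1.706, -0.756]
contact_force: [0.6, -1.9, -1.3]
grip_width: 0.0596
```

Run:
```python
from h import *
st()
f=grab('wrist','w3.png')
import pickle;pickle.dump(f,open('w3.pkl','wb'))
print(proj(f,[SEAT,SEAT+BY*.075,SEAT-BY*.075,SEAT+.17*UP+.024*NN]).round())
```

```text
t 8.75 tcp [0.6054 0.3768 0.187 ] F [ 0.6 -1.9 -1.3] M [ 0.76 -0.05  0.03] w 0.0596 j [-1.06  0.97  0.45  1.11  0.18  1.68 -0.78]
[[0.049, 0.998, -0.048], [0.706, -0.068, -0.705], [-0.707, 0.001, -0.707]]
[[322. 118.]
 [212. 118.]
 [432. 118.]
 [322. 355.]]
```

View pics/w3.png

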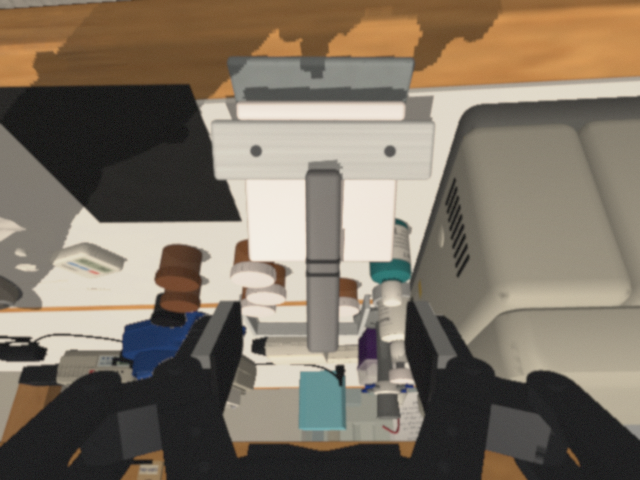

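The pusher is parked as predicted: blade at (212–432, 120–180) and handle end at (322,352). I'll go round to the upper handle end by way of a waypoint with the tool straight down.

```bash
cat >> h.py <<'E'
def g2(dup,dn=0,gx=.132,gz=.012):
    return SEAT+(dup+gx)*UP+(dn+gz)*NN, axes(NN,-BY,-UP)
DOWN=axes(BX,-BY,-EZ)
E
python3 - <<'E'
from h import *
p=np.array([.6,.24,.31]);delta(p,DOWN);p2,R2=g2(.1);print(p2);delta(p2,R2,(p,DOWN))
E
```

```text
delta [-1.221, 0.029, 0.052] [-0.0, 0.251, -0.0] minrows 6.3
[0.58926096 0.15420769 0.19453405]
delta [-0.576, -0.031, 0.77] [0.0, 0.25, -0.0] minrows 6.3
```

Emit:
{"api": "send_rows", "payload": {
  "deltas": [
    [0.7,-0.25,0,0,0,0,0],
    [0.7,-0.5,0.03,0,0,0.04,0],
    [0.7,-0.75,0.03,0,0,0.08,0],
    [0.7,-1,0.03,0,0,0.12,0],
    [0.7,-1,0.03,0,0,0.16,0],
    [0.7,-1,0.03,0,0,0.2,0],
    [0.7,-1,0.03,0,0,0.25,0],
    [0.7,-1,0.03,0,0,0.25,0],
    [0.7,-1,0.03,0,0,0.25,0]
  ]
}}

```text
clock: 9.55
tcp_pos: [0.6021, 0.2626, 0.292]
orientation: [2.307, 2.131, -0.006]
contact_force: [-0.8, 0.3, 0.2]
grip_width: 0.0598
```

Run:
```python
from h import *
st();p2,R2=g2(.1);delta(p2,R2)
```

```text
t 9.55 tcp [0.6021 0.2626 0.292 ] F [-0.8  0.3  0.2] M [-0.03 -0.03 -0.06] w 0.0598 j [-0.76  0.42  0.35  1.56 -0.15  1.19 -0.46]
[[0.08, 0.997, -0.002], [0.997, -0.08, -0.003], [-0.004, -0.002, -1.0]]
delta [-0.725, -0.027, 0.652] [0.001, 0.251, -0.003] minrows 6.3
```

Emit:
{"api": "send_rows", "payload": {
  "deltas": [
    [0.7,-0.2,0,0,0,0.03,0],
    [0.7,-0.4,-0.03,0,0,0.06,0],
    [0.7,-0.6,-0.03,0.05,0,0.1,0],
    [0.7,-0.725,-0.03,0.15,0,0.14,0],
    [0.7,-0.725,-0.03,0.3,0,0.18,0],
    [0.7,-0.725,-0.03,0.45,0,0.22,0],
    [0.7,-0.725,-0.03,0.6,0.001,0.251,-0.003],
    [0.7,-0.725,-0.03,0.65,0.001,0.251,-0.003],
    [0.7,-0.725,-0.03,0.65,0.001,0.251,-0.003],
    [0.7,-0.725,-0.03,0.65,0.001,0.251,-0.003]
  ]
}}

```text
clock: 10.38
tcp_pos: [0.5894, 0.1619, 0.195]
orientation: [-1.82, -1.714, -0.749]
contact_force: [0.3, 0.6, 1.0]
grip_width: 0.0599
```

Run:
```python
from h import *
st();p2,R2=g2(.0);delta(p2,R2)
f=grab('wrist','w4.png')
print(proj(f,[SEAT+.17*UP,SEAT+.17*UP+.024*NN,SEAT+.17*UP+.012*BY+.024*NN,SEAT+.17*UP-.012*BY+.024*NN]).round())
```

```text
t 10.38 tcp [0.5894 0.1619 0.195 ] F [0.3 0.6 1. ] M [-0.75 -0.01 -0.03] w 0.0599 j [-0.1   0.49  0.12  1.91 -1.05  1.03  0.66]
[[0.044, 0.998, 0.04], [0.707, -0.059, 0.705], [0.706, -0.003, -0.709]]
delta [-0.038, 0.008, 0.633] [-0.003, 0.001, 0.002] minrows 2.3
[[324. 306.]
 [325. 260.]
 [299. 260.]
 [350. 260.]]
```

View pics/w4.png

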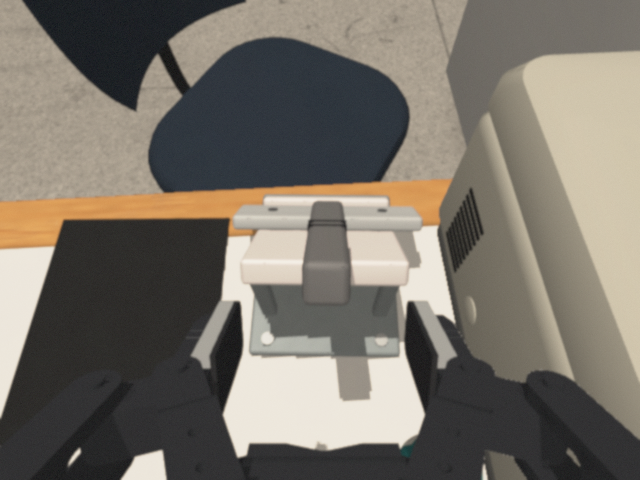

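The handle end is at (304–350, 258–300), within a millimetre or two of the prediction. I'll advance along it and grip.

Emit:
{"api": "send_rows", "payload": {
  "deltas": [
    [0.7,-0.04,0.008,0.05,0,0,0],
    [0.7,-0.04,0.008,0.15,0,0,0],
    [0.7,-0.04,0.008,0.3,0,0,0],
    [0.7,-0.04,0.008,0.45,0,0,0],
    [0.7,-0.04,0.008,0.57,0,0,0],
    [0.7,-0.04,0.008,0.633,0,0,0],
    [0.7,-0.04,0.008,0.633,0,0,0],
    [0.7,-0.04,0.008,0.633,0,0,0]
  ]
}}

```text
clock: 11.1
tcp_pos: [0.5946, 0.2239, 0.1239]
orientation: [-1.82, -1.714, -0.753]
contact_force: [0.7, -0.5, 0.4]
grip_width: 0.0596
```

Run:
```python
from h import *
st();p2,R2=g2(.0);delta(p2,R2)
```

```text
t 11.10 tcp [0.5946 0.2239 0.1239] F [ 0.7 -0.5  0.4] M [-0.74  0.07 -0.03] w 0.0596 j [-0.15  0.6   0.05  1.93 -1.18  0.89  0.75]
[[0.043, 0.998, 0.042], [0.706, -0.06, 0.706], [0.707, -0.0, -0.707]]
delta [0.004, -0.003, 0.004] [-0.002, 0.0, 0.002] minrows 0.1
```

Emit:
{"api": "send_rows", "payload": {
  "deltas": [
    [0,0,0,0,0,0,0],
    [0,0,0,0,0,0,0],
    [0,0,0,0,0,0,0],
    [0,0,0,0,0,0,0],
    [0,0,0,0,0,0,0],
    [0,0,0,0,0,0,0],
    [0,0,0,0,0,0,0],
    [0,0,0,0,0,0,0]
  ],
  "squeeze": 90
}}

```text
clock: 11.77
tcp_pos: [0.5953, 0.222, 0.1246]
orientation: [-1.823, -1.711, -0.755]
contact_force: [-2.1, -4.3, 6.0]
grip_width: 0.0231
```

Emit:
{"api": "send_rows", "payload": {
  "deltas": [
    [0,0.05,0,0,0,0,0],
    [0,0.1,0,-0.05,0,0,0],
    [0,0.2,0,-0.15,0,0,0],
    [0,0.35,0,-0.3,0,0,0],
    [0,0.5,0,-0.45,0,0,0],
    [0,0.65,0,-0.6,0,0,0],
    [0,0.65,0,-0.75,0,0,0],
    [0,0.65,0,-0.75,0,0,0],
    [0,0.65,0,-0.75,0,0,0]
  ]
}}

```text
clock: 12.52
tcp_pos: [0.5945, 0.2121, 0.2734]
orientation: [-1.822, -1.713, -0.756]
contact_force: [-0.3, 0.8, -3.1]
grip_width: 0.023
```

Run:
```python
from h import *
st()
p,_=tool(); p[2]+=.05; print(p);delta(p,DOWN)
```

```text
t 12.52 tcp [0.5945 0.2121 0.2734] F [-0.3  0.8 -3.1] M [-1.12  0.05 -0.02] w 0.0230 j [-0.19  0.39  0.13  1.85 -1.    1.06  0.46]
[[0.043, 0.998, 0.045], [0.706, -0.062, 0.705], [0.707, 0.002, -0.707]]
[0.5945181  0.21206399 0.32337098]
delta [0.236, 0.001, -0.236] [-0.0, -0.25, 0.003] minrows 6.3
```

Held. Now I'll turn it vertical and check the pots in the top view before lowering.

Emit:
{"api": "send_rows", "payload": {
  "deltas": [
    [0,0.03,0,-0.03,0,-0.03,0],
    [0,0.06,0,-0.06,0,-0.06,0],
    [0,0.1,0,-0.1,0,-0.1,0],
    [0,0.14,0,-0.14,0,-0.14,0],
    [0,0.18,0,-0.18,0,-0.18,0],
    [0,0.236,0,-0.236,0,-0.22,0],
    [0,0.236,0,-0.236,0,-0.25,0.003],
    [0,0.236,0,-0.236,0,-0.25,0.003],
    [0,0.236,0,-0.236,0,-0.25,0.003]
  ]
}}

```text
clock: 13.27
tcp_pos: [0.5926, 0.2153, 0.3198]
orientation: [-2.287, -2.144, 0.007]
contact_force: [0.1, 0.9, -1.2]
grip_width: 0.0232
```

```bash
cat >> h.py <<'E'
GX=unit([.9968,-.080,0]);GY=np.cross(EZ,GX);GO=np.array([.535,-.183,0])
def bay(bx,by,z): return GO+bx*GX+by*GY+z*EZ, axes(GY,GX,-EZ)
def tobay(p): d=np.array(p)-GO; return np.array([d@GX,d@GY])
def pots(f,z=.044):
    """white caps in the pots' zone -> bay coords"""
    im=f['pixels'].astype(int);hsv=cv2.cvtColor(f['pixels'],cv2.COLOR_RGB2HSV)
    return hsv
E
python3 - <<'E'
from h import *
st()
f=grab('top','t1.png')
import pickle;pickle.dump(f,open('t1.pkl','wb'))
p,Rt=bay(-.02,.315,.30);print(p);delta(p,Rt)
K=[GO+x*GX+y*GY+.026*EZ for x,y in((-.095,.08),(-.095,-.08),(.095,-.08),(.095,.08))]
print(proj(f,K).round(1))
im=cv2.cvtColor(f['pixels'],cv2.COLOR_RGB2BGR)
cv2.polylines(im,[proj(f,K).round().astype(int)],False,(0,0,255),1)
cv2.imwrite('pics/t1c.png',cv2.resize(im[130:330,250:490],None,fx=3,fy=3,interpolation=cv2.INTER_CUBIC))
E
```

```text
t 13.27 tcp [0.5926 0.2153 0.3198] F [ 0.1  0.9 -1.2] M [-0.1  -0.04  0.05] w 0.0232 j [-0.69  0.36  0.32  1.59 -0.12  1.23 -0.4 ]
[[0.065, 0.998, -0.008], [0.998, -0.065, 0.002], [0.001, -0.008, -1.0]]
[0.54026397 0.13259038 0.3       ]
delta [-0.557, -0.314, 0.135] [-0.002, -0.0, 0.004] minrows 2.3
[[387.3 258.5]
 [455.9 262.6]
 [458.1 182.7]
 [390.8 178.6]]
```

View pics/t1c.png

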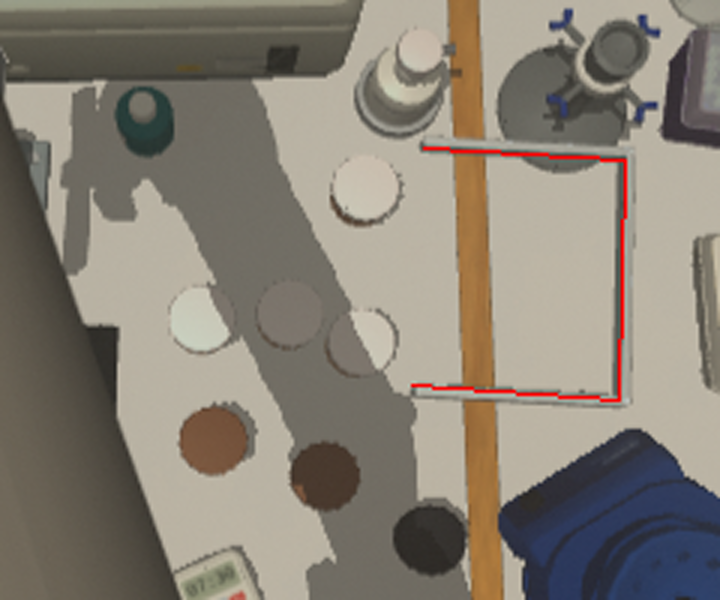

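The four pots are unmoved, at crop (367,188), (201,318), (289,313) and (362,341). The bay model (red) lies on the kerb's inner edges, and the squirt bottle at (145,118) clears the planned blade path. I'll go to the start and lower.

Emit:
{"api": "send_rows", "payload": {
  "deltas": [
    [0,-0.2,-0.1,0,0,0,0],
    [0,-0.4,-0.2,0.05,0,0,0],
    [0,-0.557,-0.314,0.135,-0.002,0,0.004],
    [0,-0.557,-0.314,0.135,-0.002,0,0.004],
    [0,-0.557,-0.314,0.135,-0.002,0,0.004]
  ]
}}

```text
clock: 13.73
tcp_pos: [0.5393, 0.128, 0.3007]
orientation: [-2.317, -2.119, 0.001]
contact_force: [0.9, 0.6, -1.1]
grip_width: 0.0234
```

Emit:
{"api": "send_rows", "payload": {
  "deltas": [
    [0,0,0,0.15,0,0,0],
    [0,0,0,0.35,0,0,0],
    [0,0,0,0.55,0,0,0],
    [0,0,0,0.75,0,0,0],
    [0,0,0,0.9,0,0,0],
    [0,0,0,1,0,0,0],
    [0,0,0,1,0,0,0]
  ]
}}

```text
clock: 14.32
tcp_pos: [0.5398, 0.1313, 0.1487]
orientation: [-2.312, -2.125, 0.006]
contact_force: [-1.5, -0.1, -2.1]
grip_width: 0.0229
```

Run:
```python
from h import *
st();p,Rt=bay(-.02,.315,.137);delta(p,Rt)
f=grab('wrist','w5.png')
```

```text
t 14.32 tcp [0.5398 0.1313 0.1487] F [-1.5 -0.1 -2.1] M [-0.01  0.04  0.01] w 0.0229 j [-0.6   0.41  0.31  1.95 -0.16  0.82 -0.28]
[[0.084, 0.996, -0.003], [0.996, -0.084, -0.002], [-0.002, -0.003, -1.0]]
delta [0.009, 0.003, 0.078] [-0.001, 0.001, -0.001] minrows 0.3
```

View pics/w5.png

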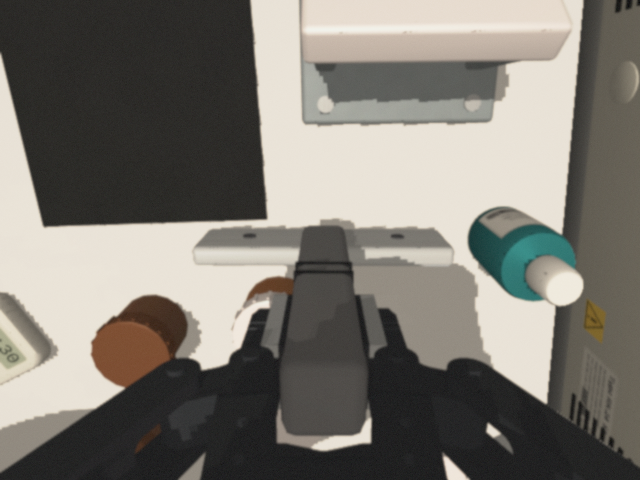

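The blade (193–453, y≈245) has clear space before the squirt bottle (470+). I'll lower and make the first push.

Emit:
{"api": "send_rows", "payload": {
  "deltas": [
    [0,0.01,0,0.04,0,0,0],
    [0,0.01,0,0.078,0,0,0],
    [0,0.01,0,0.078,0,0,0]
  ]
}}

```text
clock: 14.62
tcp_pos: [0.542, 0.134, 0.1405]
orientation: [2.31, 2.127, 0.003]
contact_force: [-0.1, 0.6, -2.2]
grip_width: 0.0233
```

Emit:
{"api": "send_rows", "payload": {
  "deltas": [
    [0,-0.04,0,0,0,0,0],
    [0,-0.08,0,0,0,0,0],
    [0,-0.12,0,0,0,0,0],
    [0,-0.16,0,0,0,0,0],
    [0,-0.2,0,0,0,0,0],
    [0,-0.24,0,0,0,0,0],
    [0,-0.28,0,0,0,0,0],
    [0,-0.32,0,0,0,0,0],
    [0,-0.36,0,0,0,0,0],
    [0,-0.4,0,0,0,0,0],
    [0,-0.44,0,0,0,0,0],
    [0,-0.48,0,0,0,0,0],
    [0,-0.52,0,0,0,0,0],
    [0,-0.56,0,0,0,0,0],
    [0,-0.6,0,0,0,0,0],
    [0,-0.64,0,0,0,0,0],
    [0,-0.64,0,0,0,0,0]
  ]
}}

```text
clock: 16.03
tcp_pos: [0.5337, 0.0362, 0.1405]
orientation: [2.311, 2.124, 0.001]
contact_force: [0.3, -0.2, -2.0]
grip_width: 0.0229
```

Run:
```python
from h import *
st();print(tobay(tool()[0]))
f=grab('top','t2.png');im=cv2.cvtColor(f['pixels'],cv2.COLOR_RGB2BGR)
cv2.imwrite('pics/t2c.png',cv2.resize(im[130:330,250:490],None,fx=3,fy=3,interpolation=cv2.INTER_CUBIC))
import pickle;pickle.dump(f,open('t2.pkl','wb'))
```

```text
t 16.03 tcp [0.5337 0.0362 0.1405] F [ 0.3 -0.2 -2. ] M [ 0.   -0.04 -0.05] w 0.0229 j [-0.45  0.39  0.33  2.   -0.17  0.78 -0.11]
[[0.084, 0.996, 0.002], [0.996, -0.084, -0.001], [-0.001, 0.002, -1.0]]
[-0.01881544  0.21838588]
```

View pics/t2c.png

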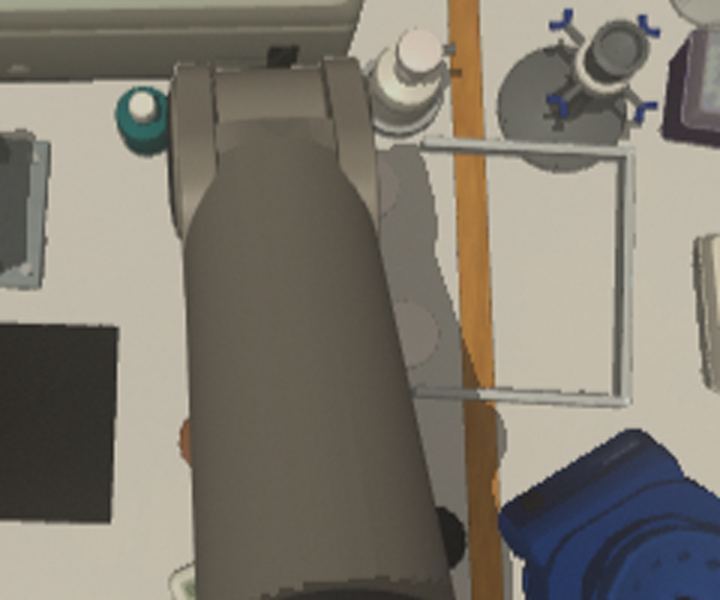

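The leading pot is entering the mouth at crop (407,333) and pot A is still at (375,190). I'll shift the blade to the bay's centre line and keep pushing.

Emit:
{"api": "send_rows", "payload": {
  "deltas": [
    [0,0.04,0,0,0,0,0],
    [0,0.04,0.05,0,0,0,0],
    [0,0.04,0.1,0,0,0,0],
    [0,0.04,0.125,0,0,0,0],
    [0,0,0.125,0,0,0,0],
    [0,-0.04,0.125,0,0,0,0],
    [0,-0.08,0.125,0,0,0,0],
    [0,-0.12,0.125,0,0,0,0],
    [0,-0.16,0.125,0,0,0,0],
    [0,-0.2,0.125,0,0,0,0],
    [0,-0.24,0.125,0,0,0,0],
    [0,-0.28,0.125,0,0,0,0],
    [0,-0.32,0.125,0,0,0,0],
    [0,-0.36,0.125,0,0,0,0],
    [0,-0.4,0.125,0,0,0,0],
    [0,-0.44,0.125,0,0,0,0],
    [0,-0.48,0.125,0,0,0,0],
    [0,-0.52,0.125,0,0,0,0],
    [0,-0.56,0.125,0,0,0,0],
    [0,-0.56,0.125,0,0,0,0]
  ]
}}

```text
clock: 17.75
tcp_pos: [0.5455, -0.049, 0.1407]
orientation: [2.311, 2.124, 0.001]
contact_force: [-0.2, -0.7, -1.9]
grip_width: 0.0232
```

Run:
```python
from h import *
st();print(tobay(tool()[0]))
a=grab('scene','s2.png');b=grab('top','t3.png')
A=cv2.cvtColor(a['pixels'],cv2.COLOR_RGB2BGR)[190:390,180:380];B=cv2.cvtColor(b['pixels'],cv2.COLOR_RGB2BGR)[150:290,350:490]
cv2.imwrite('pics/m3.png',np.hstack([cv2.resize(A,(400,400),interpolation=cv2.INTER_CUBIC),cv2.resize(B,(400,400),interpolation=cv2.INTER_CUBIC)]))
```

```text
t 17.75 tcp [ 0.5455 -0.049   0.1407] F [-0.2 -0.7 -1.9] M [-0.02  0.01  0.04] w 0.0232 j [-0.3   0.41  0.34  1.98 -0.19  0.79  0.07]
[[0.084, 0.996, 0.002], [0.996, -0.084, -0.001], [-0.001, 0.003, -1.0]]
[-0.00022376  0.13440013]
```

View pics/m3.png

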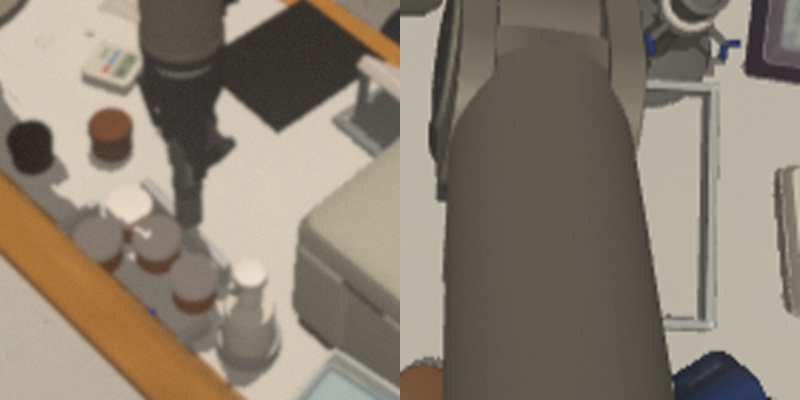

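Run:
```python
from h import *
a=grab('scene')
for c in [(130,203),(98,240),(155,238),(193,275)]:
    print(tobay(ray(a,180+c[0]/2,190+c[1]/2,.044)).round(3))
```

```text
[-0.055  0.096]
[-0.037  0.04 ]
[-0.     0.089]
[0.063 0.092]
```

All four are upright in a good spread. In bay coordinates they are at (-55,96), (-37,40), (0,89) and (63,92) mm. I'll push on into the bay.

Emit:
{"api": "send_rows", "payload": {
  "deltas": [
    [0,-0.04,0,0,0,0,0],
    [0,-0.08,0,0,0,0,0],
    [0,-0.12,0,0,0,0,0],
    [0,-0.16,0,0,0,0,0],
    [0,-0.2,0,0,0,0,0],
    [0,-0.24,0,0,0,0,0],
    [0,-0.28,0,0,0,0,0],
    [0,-0.32,0,0,0,0,0],
    [0,-0.36,0,0,0,0,0],
    [0,-0.4,0,0,0,0,0],
    [0,-0.43,0,0,0,0,0],
    [0,-0.46,0,0,0,0,0],
    [0,-0.5,0,0,0,0,0],
    [0,-0.53,0,0,0,0,0],
    [0,-0.56,0,0,0,0,0],
    [0,-0.56,0,0,0,0,0],
    [0,-0.5,0,0,0,0,0],
    [0,-0.4,0,0,0,0,0],
    [0,-0.3,0,0,0,0,0]
  ]
}}

```text
clock: 19.48
tcp_pos: [0.5418, -0.0915, 0.1406]
orientation: [2.311, 2.125, 0.002]
contact_force: [0.6, -0.0, -1.4]
grip_width: 0.0229
```

Emit:
{"api": "send_rows", "payload": {
  "deltas": [
    [0,0,0,-0.2,0,0,0],
    [0,0,0,-0.4,0,0,0],
    [0,0,0,-0.6,0,0,0],
    [0,0,0,-0.8,0,0,0],
    [0,0.2,0,-1,0,0,0],
    [0,0.4,0,-1,0,0,0],
    [0,0.6,0,-1,0,0,0],
    [0,0.8,0,-1,0,0,0],
    [0,1,0,-1,0,0,0],
    [0,1,0,-1,0,0,0]
  ]
}}

```text
clock: 20.32
tcp_pos: [0.5537, 0.0663, 0.2903]
orientation: [-2.3, -2.139, -0.006]
contact_force: [-0.1, 0.6, -1.3]
grip_width: 0.0229
```

Emit:
{"api": "send_rows", "payload": {
  "deltas": [
    [0,0.2,0,0,0,0,0],
    [0,0.4,0,0,0,0,0],
    [0,0.6,0,0,0,0,0],
    [0,0.8,0,0,0,0,0],
    [0,1,0,0,0,0,0],
    [0,1,0,0,0,0,0]
  ]
}}

```text
clock: 20.82
tcp_pos: [0.5649, 0.2159, 0.2899]
orientation: [-2.3, -2.139, -0.005]
contact_force: [0.1, 2.0, -2.7]
grip_width: 0.0232
```

Run:
```python
from h import *
st();print(tobay(tool()[0]))
b=grab('top','t4.png');B=cv2.cvtColor(b['pixels'],cv2.COLOR_RGB2BGR)[130:330,250:490]
cv2.imwrite('pics/t4c.png',cv2.resize(B,None,fx=3,fy=3,interpolation=cv2.INTER_CUBIC))
import pickle;pickle.dump(b,open('t4.pkl','wb'))
```

```text
t 20.82 tcp [0.5649 0.2159 0.2899] F [ 0.1  2.  -2.7] M [0.13 0.01 0.03] w 0.0232 j [-0.66  0.32  0.24  1.69 -0.09  1.14 -0.46]
[[0.072, 0.997, 0.002], [0.997, -0.072, 0.003], [0.003, 0.001, -1.0]]
[-0.00209793  0.40000603]
```

View pics/t4c.png

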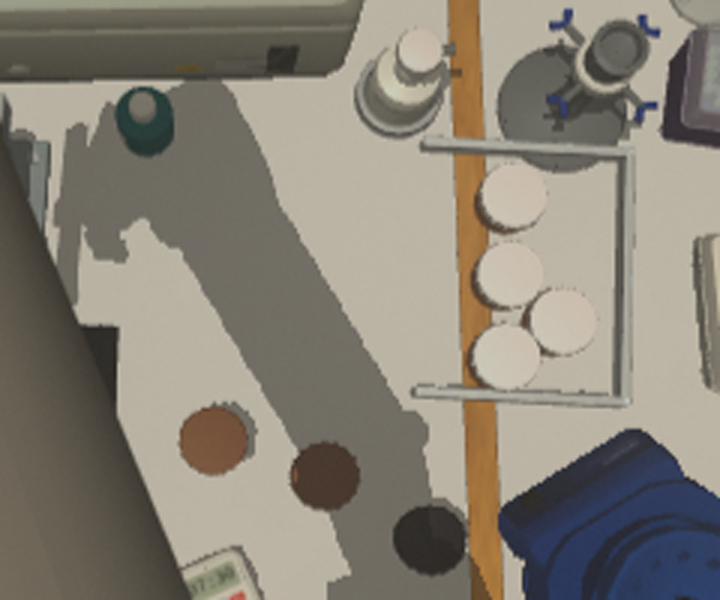

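All four pots stand well inside the bay at crop (513,197), (508,274), (562,320) and (507,356). The squirt bottle and look-alikes are untouched. Now I'll re-park the pusher.

```bash
cat >> h.py <<'E'
def caps(f):
    g=cv2.cvtColor(f['pixels'],cv2.COLOR_RGB2GRAY)[160:290,300:480]
    g=cv2.resize(g,None,fx=3,fy=3,interpolation=cv2.INTER_CUBIC)
    c=cv2.HoughCircles(g,cv2.HOUGH_GRADIENT,1,50,param1=120,param2=22,minRadius=30,maxRadius=40)
    out=[]
    for x,y,_ in ([] if c is None else c[0]):
        u,v=300+x/3,160+y/3; px=f['pixels'][int(v),int(u)].astype(int)
        if px.min()>90: out.append(tobay(ray(f,u,v,.044)).round(3).tolist())
    return sorted(out)
E
python3 - <<'E'
from h import *
import pickle
print(caps(pickle.load(open('t4.pkl','rb'))), caps(pickle.load(open('f0.pkl','rb'))[1]))
p,Rt=g2(.01,.07);print(p);delta(p,Rt)
E
```

```text
[] [[-0.065, 0.123], [-0.054, 0.246], [-0.048, 0.179]]
[0.59718014 0.26706728 0.18039192]
delta [0.38, 0.184, 0.73] [0.001, 0.25, -0.001] minrows 6.3
```

Emit:
{"api": "send_rows", "payload": {
  "deltas": [
    [0,0.05,0.03,0,0,0.03,0],
    [0,0.1,0.06,0,0,0.06,0],
    [0,0.15,0.1,0,0,0.1,0],
    [0,0.2,0.14,0,0,0.14,0],
    [0,0.25,0.184,0,0,0.18,0],
    [0,0.3,0.184,0.05,0,0.22,0],
    [0,0.38,0.184,0.15,0,0.25,0],
    [0,0.38,0.184,0.3,0,0.25,0],
    [0,0.38,0.184,0.45,0,0.25,0],
    [0,0.38,0.184,0.6,0,0.25,0],
    [0,0.38,0.184,0.73,0,0.25,0],
    [0,0.38,0.184,0.73,0,0.25,0],
    [0,0.38,0.184,0.73,0,0.25,0]
  ]
}}

```text
clock: 21.95
tcp_pos: [0.5983, 0.2607, 0.1802]
orientation: [-1.844, -1.696, -0.762]
contact_force: [-0.6, 1.0, -1.3]
grip_width: 0.0235
```

Run:
```python
from h import *
st();p,Rt=g2(.008,.004);delta(p,Rt)
import pickle
f=pickle.load(open('t4.pkl','rb'))
hs=cv2.cvtColor(f['pixels'],cv2.COLOR_RGB2HSV)
for u,v in((421,196),(419,221),(437,237),(419,249),(405,215)): print(f['pixels'][v,u],hs[v,u],tobay(ray(f,u,v,.044)).round(3))
```

```text
t 21.95 tcp [0.5983 0.2607 0.1802] F [-0.6  1.  -1.3] M [-1.05  0.09 -0.01] w 0.0235 j [-0.16  0.51 -0.02  1.91 -1.11  0.86  0.57]
[[0.059, 0.997, 0.059], [0.706, -0.083, 0.704], [0.706, 0.0, -0.708]]
delta [-0.409, -0.007, 0.043] [0.003, 0.0, -0.003] minrows 1.5
[201 191 175] [ 18  33 201] [0.054 0.011]
[203 193 177] [ 18  33 203] [-0.005  0.013]
[203 194 178] [ 19  31 203] [-0.04 -0.03]
[202 193 178] [ 19  30 202] [-0.07   0.011]
[170 122  68] [ 16 153 170] [0.007 0.046]
```

Emit:
{"api": "send_rows", "payload": {
  "deltas": [
    [0,-0.05,-0.007,0.02,0.003,0,-0.003],
    [0,-0.1,-0.007,0.043,0.003,0,-0.003],
    [0,-0.18,-0.007,0.043,0.003,0,-0.003],
    [0,-0.26,-0.007,0.043,0.003,0,-0.003],
    [0,-0.32,-0.007,0.043,0.003,0,-0.003],
    [0,-0.37,-0.007,0.043,0.003,0,-0.003],
    [0,-0.4,-0.007,0.043,0.003,0,-0.003],
    [0,-0.409,-0.007,0.043,0.003,0,-0.003],
    [0,-0.409,-0.007,0.043,0.003,0,-0.003]
  ]
}}

```text
clock: 22.7
tcp_pos: [0.5948, 0.2228, 0.1332]
orientation: [-1.829, -1.708, -0.76]
contact_force: [-0.5, -0.6, -2.2]
grip_width: 0.0228
```

Run:
```python
from h import *
st();p,Rt=g2(0,0);delta(p,Rt)
```

```text
t 22.70 tcp [0.5948 0.2228 0.1332] F [-0.5 -0.6 -2.2] M [-1.12  0.05  0.02] w 0.0228 j [-0.09  0.58 -0.03  1.93 -1.13  0.86  0.71]
[[0.048, 0.998, 0.051], [0.706, -0.069, 0.705], [0.707, 0.002, -0.707]]
delta [-0.035, -0.005, 0.053] [0.0, 0.0, 0.001] minrows 0.2
```

Emit:
{"api": "send_rows", "payload": {
  "deltas": [
    [0,-0.015,-0.004,0.01,0,0,0],
    [0,-0.028,-0.004,0.02,0,0,0],
    [0,-0.028,-0.004,0.03,0,0,0],
    [0,-0.028,-0.004,0.04,0,0,0],
    [0,-0.028,-0.004,0.045,0,0,0],
    [0,-0.028,-0.004,0.045,0,0,0]
  ]
}}

```text
clock: 23.2
tcp_pos: [0.5941, 0.2241, 0.1262]
orientation: [-1.828, -1.708, -0.76]
contact_force: [-4.3, -7.0, 6.3]
grip_width: 0.0231
```

Run:
```python
from h import *
st();p,Rt=g2(0,0);delta(p,Rt)
```

```text
t 23.20 tcp [0.5941 0.2241 0.1262] F [-4.3 -7.   6.3] M [-0.82  0.68  0.57] w 0.0231 j [-0.09  0.59 -0.03  1.93 -1.15  0.85  0.72]
[[0.047, 0.998, 0.051], [0.705, -0.069, 0.706], [0.707, 0.002, -0.707]]
delta [-0.008, 0.0, 0.014] [0.0, -0.0, 0.001] minrows 0.1
```

Emit:
{"api": "send_rows", "payload": {
  "deltas": [
    [0,-0.006,0,-0.006,0,0,0],
    [0,-0.012,0,-0.006,0,0,0],
    [0,-0.012,0,-0.006,0,0,0]
  ]
}}

```text
clock: 23.45
tcp_pos: [0.5943, 0.223, 0.1251]
orientation: [-1.828, -1.708, -0.76]
contact_force: [-1.5, -2.3, 2.8]
grip_width: 0.0232
```

Run:
```python
from h import *
st();p,Rt=g2(0,0);delta(p,Rt)
```

```text
t 23.45 tcp [0.5943 0.223  0.1251] F [-1.5 -2.3  2.8] M [-0.79  0.14  0.16] w 0.0232 j [-0.08  0.6  -0.03  1.93 -1.15  0.85  0.72]
[[0.047, 0.998, 0.051], [0.705, -0.069, 0.706], [0.707, 0.003, -0.707]]
delta [0.003, -0.001, 0.014] [0.0, -0.0, 0.001] minrows 0.1
```

Emit:
{"api": "send_rows", "payload": {
  "deltas": [
    [0,-0.006,0,0,0,0,0],
    [0.35,-0.006,0,0,0,0,0],
    [0.35,-0.006,0,0,0,0,0],
    [0.35,-0.006,0,0,0,0,0],
    [0.5,-0.006,0,0,0,0,0],
    [0.7,-0.006,0,0,0,0,0],
    [0.7,-0.006,0,0,0,0,0],
    [0.7,-0.006,0,-0.1,0,0,0],
    [0.7,-0.006,0,-0.25,0,0,0],
    [0.7,0,0,-0.45,0,0,0],
    [0.7,0,0,-0.65,0,0,0],
    [0.7,0,0,-0.65,0,0,0],
    [0.7,0,0,-0.65,0,0,0]
  ]
}}

```text
clock: 24.53
tcp_pos: [0.5904, 0.1518, 0.1956]
orientation: [-1.833, -1.708, -0.764]
contact_force: [0.2, 0.4, 0.4]
grip_width: 0.0594
```

Run:
```python
from h import *
st()
f=grab('wrist','w6.png');g=cv2.cvtColor(f['pixels'],cv2.COLOR_RGB2BGR);cv2.imwrite('pics/w6.png',g)
p=np.array([.602,.2626,.292]);delta(p,DOWN);q,Rq=park(0,.09);print(q);delta(q,Rq,(p,DOWN))
# blade corners & handle end against w4
w4=cv2.imread('pics/w4.png').astype(int);
```

```text
t 24.53 tcp [0.5904 0.1518 0.1956] F [0.2 0.4 0.4] M [-0.74  0.09 -0.02] w 0.0594 j [-0.02  0.49  0.04  1.91 -1.02  1.    0.65]
[[0.047, 0.997, 0.055], [0.706, -0.073, 0.704], [0.706, 0.006, -0.708]]
delta [0.977, 0.035, 0.058] [0.001, -0.25, 0.0] minrows 6.3
[0.60185246 0.33365444 0.14531942]
delta [0.472, -0.034, 0.978] [-0.0, -0.25, -0.0] minrows 6.3
```

Emit:
{"api": "send_rows", "payload": {
  "deltas": [
    [0.7,0,0,-0.05,0,0,0]
  ]
}}

```text
clock: 24.67
tcp_pos: [0.5872, 0.1507, 0.1982]
orientation: [-1.825, -1.708, -0.756]
contact_force: [0.0, 0.9, -0.4]
grip_width: 0.0593
```

Emit:
{"api": "send_rows", "payload": {
  "deltas": [
    [0.7,0.15,0,-0.15,0,0,0],
    [0.7,0.3,0.03,-0.3,0,-0.03,0],
    [0.7,0.45,0.03,-0.4,0,-0.06,0],
    [0.7,0.6,0.03,-0.3,0,-0.1,0],
    [0.7,0.75,0.03,-0.2,0,-0.14,0],
    [0.7,0.9,0.03,-0.1,0,-0.18,0],
    [0.7,0.97,0.03,0,0,-0.22,0],
    [0.7,0.97,0.03,0.1,0,-0.25,0],
    [0.7,0.97,0.03,0.1,0,-0.25,0],
    [0.7,0.97,0.03,0.1,0,-0.25,0]
  ]
}}

```text
clock: 25.5
tcp_pos: [0.5986, 0.2664, 0.2891]
orientation: [-2.288, -2.152, 0.003]
contact_force: [0.1, -0.9, 0.6]
grip_width: 0.0601
```

Run:
```python
from h import *
st();q,Rq=park(0,.10);delta(q,Rq)
```

```text
t 25.50 tcp [0.5986 0.2664 0.2891] F [ 0.1 -0.9  0.6] M [-0.07  0.01 -0.03] w 0.0601 j [-0.67  0.41  0.21  1.56 -0.09  1.18 -0.5 ]
[[0.061, 0.998, -0.002], [0.998, -0.061, -0.001], [-0.002, -0.002, -1.0]]
delta [0.497, -0.004, 0.91] [0.001, -0.25, 0.003] minrows 6.3
```

Emit:
{"api": "send_rows", "payload": {
  "deltas": [
    [0.7,0.15,0,0,0,-0.03,0],
    [0.7,0.3,0,0,0,-0.06,0],
    [0.7,0.45,0,0.05,0,-0.1,0],
    [0.7,0.497,0,0.2,0,-0.14,0],
    [0.7,0.497,0,0.35,0,-0.18,0],
    [0.7,0.497,0,0.5,0,-0.22,0],
    [0.7,0.497,0,0.7,0.001,-0.25,0.003],
    [0.7,0.497,0,0.9,0.001,-0.25,0.003],
    [0.7,0.497,0,0.91,0.001,-0.25,0.003],
    [0.7,0.497,0,0.91,0.001,-0.25,0.003],
    [0.7,0.497,0,0.91,0.001,-0.25,0.003]
  ]
}}

```text
clock: 26.42
tcp_pos: [0.6081, 0.3344, 0.1576]
orientation: [1.842, 1.693, -0.756]
contact_force: [0.5, -0.4, 0.3]
grip_width: 0.0598
```

Run:
```python
from h import *
st();q,Rq=park(0,.0);delta(q,Rq)
f=grab('wrist','w7.png')
def P(a,b,c): return SEAT+a*UP-b*BY+c*NN
print(proj(f,[P(.0,-.075,.012),P(.0,.075,.012),P(.17,-.012,.024),P(.17,.012,.024)]).round(1).tolist())
im=f['pixels'].astype(int)
h=cv2.cvtColor(f['pixels'],cv2.COLOR_RGB2GRAY)
# edges: column profile down the middle, row profiles across blade / handle
q=proj(f,[P(.02,0,.012),P(.10,0,.024),P(.16,0,.024)]).round().astype(int);print(q.tolist())
for u,v in q: print(v,[int(h[v,x]) for x in range(max(0,u-160),min(640,u+161),8)])
c=int(q[0][0]);print([int(h[y,c-50]) for y in range(60,240,4)]);print('end',[int(h[y,c]) for y in range(300,420,4)])
```

```text
t 26.42 tcp [0.6081 0.3344 0.1576] F [ 0.5 -0.4  0.3] M [ 0.79 -0.06  0.08] w 0.0598 j [-0.97  0.93  0.33  1.21  0.27  1.61 -0.85]
[[0.062, 0.997, -0.054], [0.705, -0.082, -0.704], [-0.706, 0.006, -0.708]]
delta [0.051, -0.039, 0.664] [-0.001, -0.0, -0.004] minrows 2.4
[[169.8, 106.2], [451.7, 102.5], [296.4, 389.1], [334.8, 388.8]]
[[311, 143], [313, 286], [315, 375]]
143 [25, 29, 29, 28, 129, 127, 129, 129, 127, 144, 87, 199, 204, 205, 205, 203, 204, 187, 130, 196, 204, 204, 202, 203, 205, 201, 204, 203, 203, 204, 86, 87, 203, 131, 171, 204, 202, 183, 216, 213, 63]
286 [61, 58, 57, 51, 65, 186, 215, 215, 217, 216, 217, 216, 216, 216, 217, 217, 216, 217, 113, 133, 128, 129, 120, 215, 218, 217, 217, 216, 81, 98, 101, 99, 97, 88, 88, 97, 99, 103, 103, 103, 106]
375 [32, 30, 32, 36, 30, 33, 35, 32, 26, 25, 75, 88, 85, 181, 210, 213, 215, 213, 114, 141, 136, 132, 110, 163, 165, 215, 75, 121, 146, 75, 78, 154, 124, 30, 30, 35, 34, 32, 33, 32, 32]
[81, 80, 77, 80, 80, 80, 138, 154, 153, 151, 188, 221, 142, 189, 197, 200, 196, 203, 202, 201, 200, 204, 204, 200, 200, 199, 200, 201, 203, 202, 218, 234, 233, 234, 234, 235, 234, 235, 235, 235, 236, 236, 236, 236, 237]
end [130, 131, 133, 131, 133, 132, 133, 134, 136, 135, 137, 135, 137, 135, 137, 136, 136, 136, 138, 139, 141, 132, 131, 132, 130, 130, 130, 131, 129, 129]
```

View pics/w7.png

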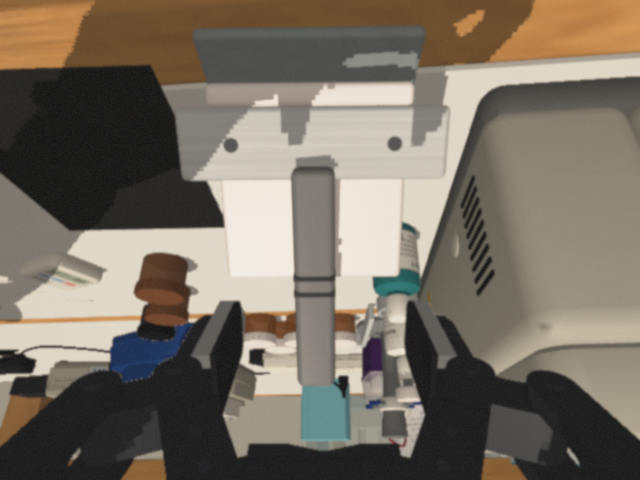

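The pusher is parked squarely: blade at 176–449 (predicted 170–452) and handle end at v≈384 (predicted 389). I'll grip it as at first.

Emit:
{"api": "send_rows", "payload": {
  "deltas": [
    [0.7,0.02,-0.02,0.1,0,0,-0.004],
    [0.7,0.05,-0.039,0.25,0,0,-0.004],
    [0.7,0.05,-0.039,0.4,0,0,-0.004],
    [0.7,0.05,-0.039,0.52,0,0,-0.004],
    [0.7,0.05,-0.039,0.6,0,0,-0.004],
    [0.7,0.05,-0.039,0.65,0,0,-0.004],
    [0.7,0.05,-0.039,0.67,0,0,-0.004],
    [0.7,0.05,-0.039,0.67,0,0,-0.004],
    [0.7,0.05,-0.039,0.67,0,0,-0.004]
  ]
}}

```text
clock: 27.22
tcp_pos: [0.5962, 0.272, 0.0795]
orientation: [1.83, 1.71, -0.761]
contact_force: [0.5, 0.7, 0.5]
grip_width: 0.0596
```

Run:
```python
from h import *
st();q,Rq=park(0,.0);delta(q,Rq)
```

```text
t 27.22 tcp [0.5962 0.272  0.0795] F [0.5 0.7 0.5] M [ 0.68 -0.05  0.03] w 0.0596 j [-0.95  0.95  0.32  1.39  0.29  1.41 -0.88]
[[0.046, 0.998, -0.052], [0.707, -0.069, -0.704], [-0.706, -0.005, -0.708]]
delta [-0.019, 0.009, -0.002] [-0.001, -0.001, 0.001] minrows 0.1
```

Emit:
{"api": "send_rows", "payload": {
  "deltas": [
    [0.7,-0.019,0.005,0,0,0,0],
    [0.7,-0.019,0.005,0,0,0,0],
    [0,-0.019,0.005,0,0,0,0],
    [0,-0.019,0.005,0,0,0,0],
    [0,-0.019,0.005,0,0,0,0],
    [0,-0.019,0.005,0,0,0,0],
    [0,-0.019,0.005,0,0,0,0],
    [0,-0.019,0.005,0,0,0,0],
    [0,-0.019,0.005,0,0,0,0],
    [0,-0.019,0.005,0,0,0,0]
  ],
  "squeeze": 60
}}

```text
clock: 28.05
tcp_pos: [0.5964, 0.2694, 0.0807]
orientation: [1.829, 1.71, -0.763]
contact_force: [0.0, 3.1, 3.3]
grip_width: 0.0229
```

Emit:
{"api": "send_rows", "payload": {
  "deltas": [
    [0,-0.03,0,-0.03,0,0,0],
    [0,-0.06,0,-0.1,0,0,0],
    [0,-0.06,0,-0.25,0,0,0],
    [0,-0.06,0,-0.4,0,0,0],
    [0,-0.2,0,-0.55,0,0,0],
    [0,-0.3,0,-0.7,0,0,0],
    [0,-0.4,0,-0.8,0,0,0],
    [0,-0.4,0,-0.8,0,0,0],
    [0,-0.4,0,-0.8,0,0,0]
  ]
}}

```text
clock: 28.8
tcp_pos: [0.6004, 0.3114, 0.2091]
orientation: [1.831, 1.71, -0.76]
contact_force: [-0.9, -0.2, -2.1]
grip_width: 0.0225
```

Run:
```python
from h import *
st();p=PO+PX*.07;p[2]=.16;delta(p,flat_R(PX))
```

```text
t 28.80 tcp [0.6004 0.3114 0.2091] F [-0.9 -0.2 -2.1] M [ 1.05 -0.07 -0.03] w 0.0225 j [-0.98  0.85  0.34  1.26  0.29  1.63 -0.8 ]
[[0.047, 0.998, -0.053], [0.707, -0.07, -0.704], [-0.706, -0.004, -0.709]]
delta [-0.093, -1.155, 0.562] [0.003, 0.249, 0.012] minrows 6.3
```

Emit:
{"api": "send_rows", "payload": {
  "deltas": [
    [0,0,-0.15,0,0,0.02,0],
    [0,0,-0.3,0,0,0.05,0],
    [0,0,-0.45,0.05,0,0.09,0],
    [0,0,-0.6,0.1,0,0.13,0.012],
    [0,0,-0.75,0.1,0.003,0.17,0.012],
    [0,-0.05,-0.9,0.2,0.003,0.21,0.012],
    [0,-0.09,-1,0.3,0.003,0.249,0.012],
    [0,-0.09,-1,0.3,0.003,0.249,0.012],
    [0,-0.09,-1,0.3,0.003,0.249,0.012],
    [0,-0.09,-1,0.3,0.003,0.249,0.012]
  ]
}}

```text
clock: 29.63
tcp_pos: [0.4468, 0.2796, 0.1857]
orientation: [2.337, 2.096, -0.007]
contact_force: [0.5, 0.5, -1.5]
grip_width: 0.0228
```

Run:
```python
from h import *
st();p=PO+PX*.07;p[2]=.05;print(p);delta(p,flat_R(PX))
```

```text
t 29.63 tcp [0.4468 0.2796 0.1857] F [ 0.5  0.5 -1.5] M [ 0.06 -0.04  0.06] w 0.0228 j [-0.83  0.3   0.18  1.97 -0.07  0.88 -0.72]
[[0.108, 0.994, -0.002], [0.994, -0.108, -0.005], [-0.005, -0.001, -1.0]]
[0.42243887 0.25440956 0.05      ]
delta [-0.18, -0.142, 0.906] [-0.0, 0.002, -0.0] minrows 3.4
```

Emit:
{"api": "send_rows", "payload": {
  "deltas": [
    [0,-0.1,-0.1,0.1,0,0.002,0],
    [0,-0.18,-0.135,0.3,0,0.002,0],
    [0,-0.18,-0.135,0.5,0,0.002,0],
    [0,-0.18,-0.135,0.7,0,0.002,0],
    [0,-0.18,-0.135,0.83,0,0.002,0],
    [0,-0.18,-0.135,0.906,0,0.002,0],
    [0,-0.18,-0.135,0.906,0,0.002,0],
    [0,-0.18,-0.135,0.906,0,0.002,0]
  ]
}}

```text
clock: 30.3
tcp_pos: [0.4244, 0.2564, 0.0497]
orientation: [-2.334, -2.099, -0.001]
contact_force: [0.3, -0.4, -1.4]
grip_width: 0.0225
```

Run:
```python
from h import *
st();p=np.array([.4232,.2548,.019]);delta(p,flat_R(PX))
```

```text
t 30.30 tcp [0.4244 0.2564 0.0497] F [ 0.3 -0.4 -1.4] M [-0.02  0.    0.03] w 0.0225 j [-0.78  0.48  0.14  2.13 -0.13  0.54 -0.66]
[[0.106, 0.994, -0.001], [0.994, -0.106, 0.002], [0.002, -0.001, -1.0]]
delta [-0.012, -0.007, 0.205] [-0.0, -0.001, 0.001] minrows 0.7
```

Emit:
{"api": "send_rows", "payload": {
  "deltas": [
    [0,-0.012,-0.007,0.07,0,0,0],
    [0,-0.012,-0.007,0.13,0,0,0],
    [0,-0.012,-0.007,0.17,0,0,0],
    [0,-0.012,-0.007,0.2,0,0,0],
    [0,-0.012,-0.007,0.2,0,0,0]
  ]
}}

```text
clock: 30.72
tcp_pos: [0.4227, 0.2538, 0.02]
orientation: [-2.336, -2.098, -0.002]
contact_force: [0.8, 0.1, -2.5]
grip_width: 0.0224
```

Emit:
{"api": "send_rows", "payload": {
  "deltas": [
    [0,0,0,0.008,0,0,0],
    [0,0,0,0.015,0,0,0],
    [0,0,0,0.015,0,0,0]
  ]
}}

```text
clock: 30.97
tcp_pos: [0.4231, 0.2539, 0.0185]
orientation: [-2.336, -2.097, -0.004]
contact_force: [0.6, 0.7, -2.3]
grip_width: 0.0228
```

Emit:
{"api": "send_rows", "payload": {
  "deltas": [
    [0,0,0,0.006,0,0,0],
    [0,0,0,0.012,0,0,0],
    [0,0,0,0.012,0,0,0]
  ]
}}

```text
clock: 31.22
tcp_pos: [0.4232, 0.254, 0.0171]
orientation: [-2.336, -2.097, -0.004]
contact_force: [-1.3, -0.8, 4.2]
grip_width: 0.0226
```

Emit:
{"api": "send_rows", "payload": {
  "deltas": [
    [0,0,0,0.005,0,0,0],
    [0,0,0,0.008,0,0,0],
    [0,0,0,0.008,0,0,0]
  ]
}}

```text
clock: 31.47
tcp_pos: [0.4232, 0.2539, 0.017]
orientation: [-2.336, -2.097, -0.004]
contact_force: [-5.3, -3.6, 21.8]
grip_width: 0.0227
```

On the mat. I'll back off slightly and release.

Emit:
{"api": "send_rows", "payload": {
  "deltas": [
    [0,0,0,-0.008,0,0,0],
    [0,0,0,-0.008,0,0,0],
    [0.35,0,0,-0.008,0,0,0],
    [0.5,0,0,-0.008,0,0,0],
    [0.7,0,0,-0.008,0,0,0],
    [0.7,0,0,-0.008,0,0,0],
    [0.7,0,0,-0.008,0,0,0]
  ]
}}

```text
clock: 32.05
tcp_pos: [0.4229, 0.2538, 0.0164]
orientation: [-2.336, -2.097, -0.003]
contact_force: [1.2, 0.3, -0.1]
grip_width: 0.0596
```

Emit:
{"api": "send_rows", "payload": {
  "deltas": [
    [0.7,0,0,-0.1,0,0,0],
    [0.7,0,0,-0.3,0,0,0],
    [0.7,0,0,-0.5,0,0,0],
    [0.7,0,0,-0.75,0,0,0],
    [0.7,0,0,-1,0,0,0],
    [0.7,0,0,-1,0,0,0]
  ]
}}

```text
clock: 32.55
tcp_pos: [0.4264, 0.2555, 0.173]
orientation: [-2.337, -2.097, -0.021]
contact_force: [0.9, 0.5, -0.6]
grip_width: 0.0596
```

Emit:
{"api": "send_rows", "payload": {
  "deltas": [
    [0.7,0,0,-0.2,0,0,0],
    [0.7,0,0,-0.4,0,0,0],
    [0.7,0,0,-0.5,0,0,0],
    [0.7,0,0,-0.5,0,0,0]
  ]
}}

```text
clock: 32.88
tcp_pos: [0.4247, 0.2543, 0.245]
orientation: [-2.336, -2.097, -0.014]
contact_force: [0.2, 1.1, -0.6]
grip_width: 0.0599
```

Run:
```python
from h import *
import pickle
st()
f=grab('wrist','w8.png');b=grab('top','t5.png');a=grab('scene','s5.png');pickle.dump((f,b,a),open('f5.pkl','wb'))
def blob(f,m,nm):
    n,l,s,c=cv2.connectedComponentsWithStats(m.astype(np.uint8));i=1+s[1:,4].argmax()
    return cv2.minAreaRect(np.argwhere(l==i)[:,::-1].astype(np.float32)),s[i,4]
# handle end and blade predicted for initial pose vs grey levels
g=cv2.cvtColor(f['pixels'],cv2.COLOR_RGB2GRAY)
def P(x,y,z):return PO+PX*x+PY*y+PZ*z
Q=proj(f,[P(0,-.075,.012),P(0,.075,.012),P(.17,0,.024),P(.02,0,.012),P(.10,0,.024)]).round().astype(int);print(Q.tolist())
print('blade row',[int(g[Q[3][1],x]) for x in range(Q[0][0]-24,Q[0][0]+24,3)],[int(g[Q[3][1],x]) for x in range(Q[1][0]-24,Q[1][0]+24,3)])
print('blade col',[int(g[y,Q[3][0]-50]) for y in range(Q[0][1]-24,Q[0][1]+24,3)],'end',[int(g[y,Q[2][0]]) for y in range(Q[2][1]-24,Q[2][1]+24,3)])
# pots: white low-sat pixels in bay in top and initial positions
h=cv2.cvtColor(b['pixels'],cv2.COLOR_RGB2HSV)
for (u,v) in((421,196),(419,221),(437,237),(419,249)): print(b['pixels'][v,u])
d=cv2.absdiff(b['pixels'],pickle.load(open('t4.pkl','rb'))['pixels']).max(2)[175:270,385:465];print('bay diff',(d>40).sum())
d=cv2.absdiff(a['pixels'],cv2.cvtColor(cv2.imread('pics/s0.png'),cv2.COLOR_BGR2RGB)).max(2)
# spray cap in scene & top
```

```text
t 32.88 tcp [0.4247 0.2543 0.245 ] F [ 0.2  1.1 -0.6] M [ 0.03 -0.03 -0.01] w 0.0599 j [-0.84  0.17  0.2   1.99 -0.04  0.98 -0.73]
[[0.107, 0.994, 0.005], [0.994, -0.107, 0.007], [0.008, 0.004, -1.0]]
[[229, 116], [409, 116], [320, 308], [319, 141], [319, 235]]
blade row [143, 144, 143, 144, 139, 143, 139, 139, 138, 139, 188, 199, 199, 200, 199, 199] [186, 184, 186, 186, 184, 187, 186, 172, 74, 128, 203, 203, 203, 205, 203, 203]
blade col [136, 134, 133, 129, 140, 153, 147, 61, 48, 161, 199, 203, 198, 201, 200, 173] end [110, 110, 111, 109, 109, 108, 108, 103, 81, 200, 205, 205, 203, 205, 204, 204]
[191 182 167]
[192 183 168]
[191 182 168]
[192 185 170]
bay diff 15
```

The pusher lies where it started and the bay is unchanged. Next I'll locate the spray cap from two views.

Run:
```python
from h import *
import pickle
f,b,a=pickle.load(open('f5.pkl','rb'))
def whit(fr,x0,x1,y0,y1):
    h=cv2.cvtColor(fr['pixels'],cv2.COLOR_RGB2HSV)[y0:y1,x0:x1]
    return h
P1=ray(b,389.7,146,.136);P2=ray(a,305.5,326,.136);print(P1,P2)
M=lambda F:np.array(F['camera_matrix'])@np.c_[cv2.Rodrigues(np.array(F['rvec']))[0],np.array(F['tvec'])]
X=cv2.triangulatePoints(M(b),M(a),np.array([[389.7],[146.]]),np.array([[305.5],[326.]]));print((X[:3]/X[3]).T)
p=(P1+P2)/2;p[2]=.245
delta(p,DOWN);print(p)
```

```text
[ 0.68224603 -0.09311514  0.136     ] [ 0.68662934 -0.09385743  0.136     ]
[[ 0.68428484 -0.09275375  0.13213413]]
delta [-2.108, 1.984, -0.036] [-0.0, -0.001, -0.012] minrows 10.4
[ 0.68443769 -0.09348629  0.245     ]
```

Run:
```python
from h import *
import pickle
a,b=pickle.load(open('f0.pkl','rb'))
X=ray(b,345,155.5,0);print('front bottom',X)
for z in(.05,.1,.15,.2): print(z,ray(b,345,139,z).round(3),'right edge',ray(b,370,110,z).round(3))
# scene: box near-right top corner approx (330,300), bottom (330,345)
for z in (0,.05,.1,.15,.2):print(z,ray(a,331,303,z).round(3),ray(a,331,345,z).round(3))
```

```text
front bottom [ 0.70147797 -0.00543398  0.        ]
0.05 [ 0.727 -0.003  0.05 ] right edge [ 0.796 -0.064  0.05 ]
0.1 [0.711 0.    0.1  ] right edge [ 0.777 -0.058  0.1  ]
0.15 [0.695 0.004 0.15 ] right edge [ 0.758 -0.051  0.15 ]
0.2 [0.679 0.007 0.2  ] right edge [ 0.739 -0.045  0.2  ]
0 [0.62  0.056 0.   ] [ 0.696 -0.024  0.   ]
0.05 [0.643 0.028 0.05 ] [ 0.716 -0.048  0.05 ]
0.1 [0.666 0.    0.1  ] [ 0.736 -0.072  0.1  ]
0.15 [ 0.69  -0.027  0.15 ] [ 0.755 -0.096  0.15 ]
0.2 [ 0.713 -0.055  0.2  ] [ 0.775 -0.12   0.2  ]
```

The box is about 0.15 m high, so the gripper body passes above it. I'll travel to the cap with the fingers shut.

Emit:
{"api": "send_rows", "payload": {
  "deltas": [
    [0,-0.2,0.15,-0.1,0,0,0],
    [0,-0.4,0.3,-0.2,0,0,0],
    [0,-0.6,0.45,-0.2,0,0,0],
    [0,-0.8,0.6,-0.2,0,0,0],
    [0,-1,0.7,-0.2,0,0,0],
    [0,-1,0.7,-0.2,0,0,0]
  ]
}}

```text
clock: 33.53
tcp_pos: [0.5125, 0.0847, 0.2696]
orientation: [2.348, 2.087, -0.003]
contact_force: [-0.5, -0.7, -0.1]
grip_width: -0.0
```

Emit:
{"api": "send_rows", "payload": {
  "deltas": [
    [0,-0.2,0.15,0,0,0,0],
    [0,-0.4,0.3,0,0,0,0],
    [0,-0.6,0.45,0,0,0,0],
    [0,-0.8,0.6,0,0,0,0],
    [0,-1,0.7,0,0,0,0],
    [0,-1,0.7,0,0,0,0]
  ]
}}

```text
clock: 34.03
tcp_pos: [0.5998, -0.076, 0.2688]
orientation: [2.347, 2.088, -0.004]
contact_force: [-0.5, -1.2, 0.4]
grip_width: 0.0002
```

Run:
```python
from h import *
st();delta([.684,-.093,.22],flat_R(PX))
```

```text
t 34.03 tcp [ 0.5998 -0.076   0.2688] F [-0.5 -1.2  0.4] M [-0.03  0.01 -0.01] w 0.0002 j [-0.31  0.36  0.43  1.72 -0.16  1.1   0.05]
[[0.117, 0.993, -0.002], [0.993, -0.117, -0.002], [-0.002, -0.002, -1.0]]
delta [-0.047, 0.571, 0.324] [-0.0, 0.001, -0.003] minrows 2.4
```

Emit:
{"api": "send_rows", "payload": {
  "deltas": [
    [0,-0.02,0.15,0,0,0,0],
    [0,-0.047,0.3,0,0,0,0],
    [0,-0.047,0.45,0.05,0,0,0],
    [0,-0.047,0.571,0.15,0,0,0],
    [0,-0.047,0.571,0.28,0,0,0],
    [0,-0.047,0.571,0.28,0,0,0]
  ]
}}

```text
clock: 34.53
tcp_pos: [0.6815, -0.0828, 0.2221]
orientation: [-2.331, -2.093, 0.008]
contact_force: [-1.5, 0.5, -0.2]
grip_width: -0.0002
```

Run:
```python
from h import *
st();f=grab('wrist','w9.png');a=grab('scene','s9.png')
im=cv2.cvtColor(f['pixels'],cv2.COLOR_RGB2BGR)
C=np.array([.684,-.093,.136]);th=np.linspace(0,6.28,40)
q=proj(f,[C+[.017*np.cos(t),.017*np.sin(t),0] for t in th]).round().astype(int)
cv2.polylines(im,[q],True,(0,0,255),1)
A=cv2.cvtColor(a['pixels'],cv2.COLOR_RGB2BGR)[230:390,220:380]
o=np.hstack([cv2.resize(im,(480,360)),cv2.resize(A,(320,320))[:,:320] if 0 else cv2.resize(A,(320,360))]);cv2.imwrite('pics/m9.png',o)
print(o.shape)
```

```text
t 34.53 tcp [ 0.6815 -0.0828  0.2221] F [-1.5  0.5 -0.2] M [0.06 0.08 0.05] w -0.0002 j [-0.24  0.54  0.4   1.56 -0.23  1.1   0.11]
[[0.107, 0.994, -0.01], [0.994, -0.107, 0.003], [0.002, -0.01, -1.0]]
(360, 800, 3)
```

View pics/m9.png

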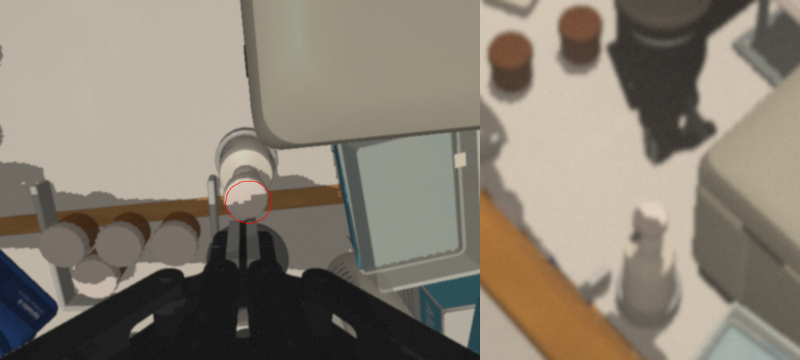

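The red circle sits on the cap at (247,200) in the wrist view, and the pots still stand upright in the bay. I'll centre over it and go down.

Run:
```python
from h import *
st();delta([.684,-.093,.155],flat_R(PX))
```

```text
t 34.63 tcp [ 0.6825 -0.0835  0.2265] F [ 0.2 -0.1  0.6] M [ 0.01 -0.03 -0.06] w 0.0001 j [-0.24  0.54  0.4   1.55 -0.23  1.1   0.11]
[[0.107, 0.994, -0.004], [0.994, -0.107, 0.003], [0.002, -0.005, -1.0]]
delta [-0.063, 0.019, 0.476] [-0.002, -0.001, 0.0] minrows 1.7
```

Emit:
{"api": "send_rows", "payload": {
  "deltas": [
    [0,-0.03,0.019,0.1,0,0,0],
    [0,-0.063,0.019,0.2,0,0,0],
    [0,-0.063,0.019,0.3,0,0,0],
    [0,-0.063,0.019,0.4,0,0,0],
    [0,-0.063,0.019,0.476,0,0,0],
    [0,-0.063,0.019,0.476,0,0,0],
    [0,-0.063,0.019,0.476,0,0,0]
  ]
}}

```text
clock: 35.22
tcp_pos: [0.6855, -0.0934, 0.157]
orientation: [-2.336, -2.097, -0.003]
contact_force: [0.0, -0.7, -0.1]
grip_width: 0.0001
```

Emit:
{"api": "send_rows", "payload": {
  "deltas": [
    [0,0,0,0.02,0,0,0],
    [0,0,0,0.04,0,0,0],
    [0,0,0,0.06,0,0,0],
    [0,0,0,0.07,0,0,0],
    [0,0,0,0.07,0,0,0]
  ]
}}

```text
clock: 35.63
tcp_pos: [0.6859, -0.0933, 0.1466]
orientation: [-2.336, -2.098, -0.004]
contact_force: [-0.6, 0.3, 1.6]
grip_width: 0.0003
```

Emit:
{"api": "send_rows", "payload": {
  "deltas": [
    [0,0,0,0.015,0,0,0],
    [0,0,0,0.03,0,0,0],
    [0,0,0,0.045,0,0,0],
    [0,0,0,0.05,0,0,0],
    [0,0,0,0.05,0,0,0]
  ]
}}

```text
clock: 36.05
tcp_pos: [0.6861, -0.0933, 0.1394]
orientation: [-2.336, -2.098, -0.004]
contact_force: [-0.9, 0.6, 5.2]
grip_width: -0.0003
```

Emit:
{"api": "send_rows", "payload": {
  "deltas": [
    [0,0,0,0.006,0,0,0],
    [0,0,0,0.008,0,0,0],
    [0,0,0,0.008,0,0,0]
  ]
}}

```text
clock: 36.3
tcp_pos: [0.6861, -0.0934, 0.1391]
orientation: [-2.336, -2.098, -0.005]
contact_force: [-2.2, 1.8, 9.8]
grip_width: 0.0004
```

Emit:
{"api": "send_rows", "payload": {
  "deltas": [
    [0,0,0,0.006,0,0,0],
    [0,0,0,0.006,0,0,0],
    [0,0,0,0.006,0,0,0]
  ]
}}

```text
clock: 36.55
tcp_pos: [0.6862, -0.0934, 0.139]
orientation: [-2.336, -2.098, -0.005]
contact_force: [-4.7, 1.4, 14.3]
grip_width: -0.0003
```

Emit:
{"api": "send_rows", "payload": {
  "deltas": [
    [0,0,0,-0.04,0,0,0],
    [0,0,0,-0.1,0,0,0],
    [0,0,0,-0.15,0,0,0],
    [0,0,0,-0.15,0,0,0],
    [0,0,0,-0.15,0,0,0],
    [0,0,0,-0.15,0,0,0],
    [0,0,0,-0.15,0,0,0],
    [0,0,0,-0.15,0,0,0]
  ]
}}

```text
clock: 37.22
tcp_pos: [0.6854, -0.0933, 0.1588]
orientation: [-2.335, -2.097, -0.002]
contact_force: [-0.3, 0.5, 0.2]
grip_width: -0.0001
```

Emit:
{"api": "send_rows", "payload": {
  "deltas": [
    [0,0,0,0.03,0,0,0],
    [0,0,0,0.06,0,0,0],
    [0,0,0,0.085,0,0,0],
    [0,0,0,0.1,0,0,0],
    [0,0,0,0.115,0,0,0],
    [0,0,0,0.13,0,0,0],
    [0,0,0,0.142,0,0,0],
    [0,0,0,0.148,0,0,0],
    [0,0,0,0.15,0,0,0],
    [0,0,0,0.15,0,0,0],
    [0,0,0,0.15,0,0,0]
  ]
}}

```text
clock: 38.13
tcp_pos: [0.6857, -0.0933, 0.139]
orientation: [-2.336, -2.097, -0.005]
contact_force: [-6.8, 2.0, 16.0]
grip_width: 0.0001
```

Both presses bottomed out at TCP z = 0.139 m with 14–16 N. I'll release, retreat up and clear, and do the last checks.

Emit:
{"api": "send_rows", "payload": {
  "deltas": [
    [0,0,0,-0.04,0,0,0],
    [0,0,0,-0.1,0,0,0],
    [0,0,0,-0.2,0,0,0],
    [0,0,0,-0.4,0,0,0],
    [0,0,0,-0.6,0,0,0],
    [0,0,0,-0.8,0,0,0],
    [0,0,0,-0.9,0,0,0],
    [0,0,0,-0.9,0,0,0]
  ]
}}

```text
clock: 38.8
tcp_pos: [0.6879, -0.0944, 0.2769]
orientation: [2.335, 2.096, 0.012]
contact_force: [0.2, -1.0, 0.5]
grip_width: 0.0001
```

Emit:
{"api": "send_rows", "payload": {
  "deltas": [
    [0,0.2,-0.1,0,0,0,0],
    [0,0.4,-0.2,0,0,0,0],
    [0,0.6,-0.3,0,0,0,0],
    [0,0.8,-0.4,0,0,0,0],
    [0,1,-0.5,0,0,0,0],
    [0,1,-0.5,0,0,0,0]
  ]
}}

```text
clock: 39.3
tcp_pos: [0.6247, 0.0727, 0.271]
orientation: [-2.321, -2.106, -0.004]
contact_force: [0.9, 1.0, -0.9]
grip_width: 0.0001
```

Emit:
{"api": "send_rows", "payload": {
  "deltas": [
    [0,0.2,-0.1,0,0,0,0],
    [0,0.4,-0.2,0,0,0,0],
    [0,0.6,-0.3,0,0,0,0],
    [0,0.8,-0.4,0,0,0,0],
    [0,1,-0.4,0,0,0,0],
    [0,1,-0.4,0,0,0,0],
    [0,1,-0.4,0,0,0,0]
  ]
}}

```text
clock: 39.88
tcp_pos: [0.5829, 0.2214, 0.2718]
orientation: [-2.331, -2.102, -0.002]
contact_force: [0.7, -0.8, -0.9]
grip_width: 0.0002
```

Run:
```python
from h import *
import pickle
st()
b=grab('top','t6.png');a=grab('scene','s6.png')
_,b5,a5=pickle.load(open('f5.pkl','rb'));t4=pickle.load(open('t4.pkl','rb'));t0=pickle.load(open('f0.pkl','rb'))[1]
df=lambda x,y,r:int((cv2.absdiff(x['pixels'],y['pixels']).max(2)[r[0]:r[1],r[2]:r[3]]>45).sum())
print('bay vs t4,t5',df(b,t4,(180,262,395,455)),df(b,b5,(180,262,395,455)),'squirt',df(b,t0,(155,185,285,312)),'cap',df(b,t0,(135,178,366,402)),'pusher',df(b,t0,(235,305,200,292)))
for (u,v) in((421,196),(419,221),(437,237),(419,249)): print(b['pixels'][v,u],tobay(ray(b,u,v,.044)).round(3))
# any white cap still outside in the pots' start zone
h=cv2.cvtColor(b['pixels'],cv2.COLOR_RGB2HSV);h0=cv2.cvtColor(t0['pixels'],cv2.COLOR_RGB2HSV)
for u,v in((372,192),(318,236),(347,234),(371,243)):print(t0['pixels'][v,u],b['pixels'][v,u])
```

```text
t 39.88 tcp [0.5829 0.2214 0.2718] F [ 0.7 -0.8 -0.9] M [-0.04 -0.    0.02] w 0.0002 j [-0.72  0.38  0.34  1.67 -0.14  1.12 -0.44]
[[0.103, 0.995, -0.001], [0.995, -0.103, 0.003], [0.003, -0.002, -1.0]]
bay vs t4,t5 149 154 squirt 360 cap 0 pusher 3202
[202 190 175] [0.054 0.011]
[202 192 177] [-0.005  0.013]
[105  98  90] [-0.04 -0.03]
[202 193 178] [-0.07   0.011]
[188 180 166] [187 181 165]
[188 189 173] [184 178 163]
[189 187 171] [114 110 101]
[189 185 170] [186 180 164]
```

Shadows and the arm itself confuse the comparison, so I'll move the arm out of the top view (towards the start pose) and recheck.

Emit:
{"api": "send_rows", "payload": {
  "deltas": [
    [0,0.25,-0.2,0,0,0,-0.03],
    [0,0.5,-0.4,0,0,0,-0.07],
    [0,0.75,-0.6,0,0,0,-0.1],
    [0,0.9,-0.75,0,0,0,-0.14],
    [0,0.9,-0.9,0,0,0,-0.18],
    [0,0.9,-0.9,0,0,0,-0.22],
    [0,0.9,-0.9,0,0,0,-0.25],
    [0,0.9,-0.9,0,0,0,-0.25]
  ]
}}

```text
clock: 40.65
tcp_pos: [0.4645, 0.3662, 0.2733]
orientation: [-1.354, -2.834, -0.004]
contact_force: [0.8, -1.0, 0.4]
grip_width: 0.0002
```

Run:
```python
from h import *
o=r.get_obs();st();delta([.278,.615,.245],R.from_rotvec([-.6623,-3.0708,.0026]))
```

```text
t 40.65 tcp [0.4645 0.3662 0.2733] F [ 0.8 -1.   0.4] M [-0.03 -0.03  0.03] w 0.0002 j [-0.88  0.31  0.13  1.74 -0.05  1.1  -0.05]
[[-0.628, 0.778, 0.0], [0.778, 0.628, 0.002], [0.002, 0.002, -1.0]]
delta [2.071, 0.075, 0.192] [0.001, -0.001, -0.148] minrows 7.5
```

Emit:
{"api": "send_rows", "payload": {
  "deltas": [
    [0,0.2,0,0,0,0,-0.03],
    [0,0.4,0,0,0,0,-0.06],
    [0,0.6,0,0,0,0,-0.09],
    [0,0.8,0.03,0,0,0,-0.12],
    [0,1,0.07,0,0,0,-0.148],
    [0,1,0.07,0,0,0,-0.148]
  ]
}}

```text
clock: 41.15
tcp_pos: [0.3742, 0.496, 0.2734]
orientation: [-0.656, -3.069, -0.008]
contact_force: [-0.5, 0.3, 0.8]
grip_width: -0.0
```

Run:
```python
from h import *
o=r.get_obs();st();delta([.278,.615,.245],R.from_rotvec([-.6623,-3.0708,.0026]))
```

```text
t 41.15 tcp [0.3742 0.496  0.2734] F [-0.5  0.3  0.8] M [ 0.02  0.03 -0.01] w -0.0000 j [-1.01  0.36 -0.01  1.66 -0.    1.12  0.13]
[[-0.913, 0.409, -0.002], [0.409, 0.913, 0.006], [0.005, 0.004, -1.0]]
delta [0.909, 0.461, 0.196] [0.002, -0.002, 0.001] minrows 3.7
```

Emit:
{"api": "send_rows", "payload": {
  "deltas": [
    [0,0.2,0.1,0,0,0,0],
    [0,0.4,0.2,0.05,0,0,0],
    [0,0.6,0.3,0.1,0,0,0],
    [0,0.8,0.4,0.15,0,0,0],
    [0,0.9,0.46,0.19,0,0,0],
    [0,0.9,0.46,0.19,0,0,0],
    [0,0.9,0.46,0.19,0,0,0]
  ]
}}

```text
clock: 41.73
tcp_pos: [0.2847, 0.6094, 0.2446]
orientation: [0.67, 3.069, 0.002]
contact_force: [0.8, 0.2, 0.1]
grip_width: 0.0001
```

Run:
```python
from h import *
import pickle
st()
b=grab('top','t7.png');a=grab('scene','s7.png')
t4=pickle.load(open('t4.pkl','rb'));a0,t0=pickle.load(open('f0.pkl','rb'))
df=lambda x,y,r:int((cv2.absdiff(x['pixels'],y['pixels']).max(2)[r[0]:r[1],r[2]:r[3]]>45).sum())
print('bay vs t4',df(b,t4,(180,262,395,455)),'squirt',df(b,t0,(155,185,285,312)),'cap',df(b,t0,(135,178,366,402)),'pusher',df(b,t0,(235,305,200,292)),'lookalikes',df(b,t0,(260,325,305,410)))
for (u,v) in((421,196),(419,221),(437,237),(419,249)): print(b['pixels'][v,u])
g=lambda f:cv2.cvtColor(f['pixels'],cv2.COLOR_RGB2GRAY)[235:305,200:292].astype(np.float32)
print('pusher shift px',cv2.phaseCorrelate(g(t0),g(b)))
# pot bodies: caps by threshold in bay
m=(cv2.cvtColor(b['pixels'],cv2.COLOR_RGB2GRAY)>178).astype(np.uint8);sub=m[175:270,390:465]
n,l,s,c=cv2.connectedComponentsWithStats(sub)
for i in range(1,n):
    if s[i,4]>40: print(s[i].tolist(),tobay(ray(b,390+c[i][0],175+c[i][1],.044)).round(3))
e=np.argwhere(cv2.absdiff(b['pixels'],t0['pixels']).max(2)[235:305,200:292]>45);print(e.min(0)if len(e) else'',e.max(0)if len(e) else'')
```

```text
t 41.73 tcp [0.2847 0.6094 0.2446] F [0.8 0.2 0.1] M [-0.03 -0.09  0.02] w 0.0001 j [-1.19  0.47 -0.04  1.56  0.02  1.11 -0.1 ]
[[-0.909, 0.417, 0.0], [0.417, 0.909, 0.001], [0.0, 0.001, -1.0]]
bay vs t4 145 squirt 0 cap 0 pusher 240 lookalikes 0
[188 179 164]
[188 179 164]
[98 93 85]
[188 181 166]
pusher shift px ((0.7058069076792464, 0.04565482769165641), 0.8284286083308635)
[21, 11, 18, 19, 167] [0.051 0.017]
[20, 36, 21, 20, 291] [-0.006  0.012]
[48, 53, 21, 20, 234] [-0.042 -0.052]
[19, 64, 21, 20, 326] [-0.069  0.012]
[4 0] [69 54]
```

One pot was bumped about 22 mm deeper, to bay (-42,-52) mm. Its cap is still a round 21×20 px blob, so it is upright and inside. Everything else checks out, so I'll hand in.

```bash
python3 -c "
from bench import r
print(r.hand_in())"
```

```text
the job is handed in; nothing more can be done
None
```

The job is done and handed in at about 42 s of the 210 s allowed; `hand_in()` gives no verdict.

**What I did**
- I took the pusher off its mat, parked it on the block and took it again by the upper end of its handle.
- I pushed the four white-capped pots that were there into the bay. The fifth was absent.
- I parked the pusher again, changed grips and laid it back on its mat.
- I pressed the spray cap twice. Each press went down 8 mm to a hard stop, at 14 N and then 16 N. I lifted clear after each press.

**Last checks (top view, arm out of the way)**
- **Pots:** the four caps read bay positions (51,17), (-6,12), (-42,-52) and (-69,12) mm, all well inside the kerb. Their caps look round from above, so I take them as upright.
- **Moved pot:** the third of those sits about 22 mm deeper than where I left it. I take this as the announced knock, as the robot had not been near it; it is still inside.
- **Pusher:** it lies about 0.7 px (roughly 2 mm) from where it started.
- **Squirt bottle, look-alikes and spray cap:** no change from the first picture.
- **Failed or disagreed:** my automatic circle finder for the pots failed, so I used thresholded caps instead. I had used up my picture views by then, so this last check is numbers only.

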